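Turn the rebuilt engine over by hand and lock its flywheel

TASK

The small engine on the bench has just been rebuilt. Take the black grip of the crank on its flywheel and turn it clockwise, seen from above, over the heavy compression point twice: keep a firm hold and a steady pace of less than half a turn a second, so that it neither springs ahead nor kicks back, and let your hand follow the grip's own circle instead of heaving the engine sideways on its rubber mounts. Then stop with the notch of the rim over the hole in the boss below and lock the flywheel with the steel pin from the wooden block, slid gently through the notch until it is fully home, and leave it there; do not disturb the tape measure, red screwdriver and bolts lying about.

Things in the scene. Friction and masses are not known exactly. Their poses are not given: they have to be found in the camera images.
- flywheel (a joint): turning angle of flywheel and crank, rad; grows clockwise seen from above and counts on through the turns. 0, 2pi, 4pi: rim notch over the lock hole, crank arm pointing the other way from it. Starts between -1.0 and 0.7. Compression resists over the 1.35 rad before pi, 3pi, 5pi.. (top) and drives forward over the 1.35 rad after; peak 0.8 N m, 10 to 15 N at the grip; else only 0.1 N m friction
- engine: small grey finned engine with upright shaft on a steel plate on four black rubber mounts that give 1 mm sideways per 40 N. Origin on the shaft axis, 19 mm above the bench; cylinder lies to its +y, lock boss at its -x. On top: flywheel (134 mm across, rim 50 to 67 mm from the axis, rim top 156 mm above the bench) with a crank arm
- shaft_axis (a point): point on the axis of the upright shaft, 140 mm above the bench (flywheel underside). The crank's grip is an upright black cylinder, 26 mm thick, 179 to 230 mm above the bench, that spins freely on its stud. It is clamped somewhere along the slotted arm, its centre 62 to 78 mm from this axis, differently each time and not told; 150 N would shift it. Arm top is 174 mm above the bench
- engine_board: plywood board 170 x 280 x 18 mm under the engine, fixed to the bench; origin on the bench below the shaft
- shaft_rest (a point): where shaft_axis stands while nothing pushes the engine sideways (fixed to the board); leaning 0.6 mm from it means 24 N on the mounts
- lock_hole (a point): centre of the mouth of the lock hole in the boss that juts from the crankcase below the rim, 135 mm above the bench, 59 mm from the shaft axis; z up. Hole 12.4 mm wide, 28 mm deep. The rim above it is 16 mm thick (140 to 156 mm above the bench); its one notch, open outwards, is 13.4 mm wide
- lock_pin: steel locking pin, 88 mm long: shank 10 mm thick and 62 mm long with a nose tapering to 6 mm over the last 6 mm, then a knurled head 22 mm thick and 26 mm high. Origin at the tip of the nose, z up along the pin. Stands in the middle hole of the wooden block, tip 8 mm above the bench; fully home its tip is 28 mm below the mouth of the lock hole
- pin_tip (a point): tip of the pin's nose, same point as the origin of lock_pin
- pin_block: drilled wooden block 60 x 110 x 40 mm, fixed; holes 9, 12 and 16 mm wide in a row along its y, 32 mm deep, 34 mm apart; origin under its centre
- tape_rule: bystander: dark tape measure 36 x 88 x 68 mm, loose; origin under it
- red_screwdriver: bystander: screwdriver with red handle, 218 mm long, lying loose; origin under its middle
- loose_bolt: bystander: steel bolt 42 mm long lying loose; origin under it

How it is judged (in metres and radians):
On the way, in this order (a step that is already met when the one before it is completed fails the run):
1. the flywheel has been turned over the first compression (value of joint flywheel above 3.9 rad), for 0.05 s.
2. the flywheel has been turned over the second compression (value of joint flywheel above 10.2 rad), for 0.05 s.
At the end, for the whole second after the job is handed in: the locking pin stands upright through the rim notch in the lock hole, its tip at least 24 mm deep and within 4 mm of the hole's centre, at rest and let go, with the flywheel turned over compression twice (beyond 12.3 rad) (horizontal distance between pin_tip and lock_hole below 0.004 m and z of pin_tip in the frame of lock_hole below -0.024 m and angle between lock_pin's own z axis and vertical below 0.12 rad and linear speed of lock_pin below 0.02 m/s and value of joint flywheel above 12.3 rad); the robot touches nothing.
It fails at once if the flywheel springs ahead or is turned faster than half a turn a second (with a little grace) (velocity of joint flywheel above 3.6 rad/s).
It fails at once if the flywheel kicks back (velocity of joint flywheel below -2.5 rad/s).
It fails at once if the engine is heaved sideways on its rubber mounts (horizontal distance between shaft_axis and shaft_rest above 0.0006 m).
It fails at once if the pin is forced or jammed (contact force between lock_pin and engine above 80 N).
It fails at once if a bystander is disturbed (distance of any of tape_rule, red_screwdriver, loose_bolt from where it was at the start of the episode above 0.03 m).
It also fails if it takes over 72 s, if anything falls off the work surface, if the arm or the gripper's body presses on something with over 40 N, if the wrist force passes 120 N, or if a joint passes its speed limit or range.

ROBOT

A 6-joint arm with a two-finger parallel gripper is mounted at the origin on a cart in front of the work surface, level with it; the furniture and walls round the work are solid. World frame = base frame: x ahead of the robot, y to its left, z up, the work surface at z = 0. Lengths are in m, angles in degrees, forces in N, time in s.
With the tool pointing down it reaches from about 0.4 to 0.825 m from the base axis. Payload 7 kg.
Tool frame: the origin (TCP) lies between the finger pads; the fingertips stand 22 mm ahead of it and the grasp point (between the pads) lies 3 mm ahead of it; z points along the fingers, y is the line along which they close (so a half turn about z gives the same grasp; the last joint's range is limited). The gripper opens to 88 mm and grips with 3 to 60 N. Pads are 19 mm wide; open, the fingers measure 130 mm over their backs; the gripper's body (78 mm by 193 mm) begins 47 mm behind the grasp point.
Start: joints at [84.861, 20.546, 0.682, 0, -70.136, -16.507], TCP at [0.249, 0.627, 0.249] pointing down, gripper open.
Joint ranges: [-176.03, 176.03], [-82.01, 121.73], [-58.28, 71.71], [-173.87, 95.51], [-174.79, -0.11], [-173.66, 173.66]. Speed limits (degrees/s): [136.94, 136.94, 172.46, 180, 180, 180].

INTERFACE

Orientations are given as [roll, pitch, yaw] about the fixed x, y, z axes, in that order (R = Rz(yaw) Ry(pitch) Rx(roll)).
In Python, from plant import ctrl gives the robot as it stands.
- The arm moves only by the tool apply_moves, never from a script. Its argument "targets" is a list of rows, each an object with "travel": the shift along the tool's x, y, z in mm, a list of three; "roll": the turn about the tool's z in degrees; "jaw": the finger opening in mm, from 0 to 87.6. In form: [{"travel": [tx, ty, tz], "roll": roll, "jaw": jaw}, ...]. A call has 1 to 10 rows; each row shifts and turns the commanded pose from where the row before left it, along the tool's axes as they then stand; what a row does not reach is not made up. A row lasts 1/10 s, in which the tool goes at most 50 mm and 8.59 degrees, less where a joint would pass 70% of its speed; a pose out of reach is approached as far as the arm can. A call with a gripper value outside its range is refused whole. The fingers move at their own pace and stop on an object; the grip force is fixed at half the most. Time passes only in rows, so rows that do not move let the fingers close. It gives the time, the measured TCP pose, the force, the opening and the grip force at its end, in the units of the state.
- ctrl.get_obs(): the state, without advancing time (a new reading comes with each control period).
- ctrl.snapshot(name): name is "scene" or "top"; returns the picture (400x640x3 uint8, red, green, blue); there is no depth.
- ctrl.calibration(name): a dict with "K" (3x3 intrinsics, pixels), "extrinsics" (4x4, takes a point from camera to world coordinates). Camera axes: x right, y down, z forward; pixel columns grow to the right and rows downward; lengths in m; the calibration is good to about 2 mm. A picture is of the moment at which its call begins. calibration takes no time and is no camera call.
- ctrl.close_job(): hands the job in; it is judged then, once.
The state is a dict: "clock": time; "joint_pos": joint angles; "qvel": joint speeds; "tau": joint torques, N m; "tool_pos": TCP position; "orientation": TCP orientation; "force": force on the tool from outside, world axes, zero at the start; "moment": the same for the moment, N m; "opening": finger opening in m; "gripper_force": force on a finger pad.
Only numpy, scipy, OpenCV 4.12 (cv2) and the standard library are available. Lean on these libraries where they do the work, as an engineer would, in place of code of your own. Each camera call takes 0.05 s, during which the arm holds its last target. There are 200 camera calls.

## Working session

There is one attempt and no reset: what is moved stays moved. The work goes in short steps, Python scripts to look and compute and a tool call to move; the robot and the scene stay as the last step left them, time stands still between calls to the robot, and variables do not carry over. Pictures are saved under pics/ and viewed, at most 10 in all, crops included, and the job is handed in when it is done.

Besides the shell and the picture viewer there is one more tool, called after "Call:" by a JSON object that holds its "name" and its "arguments", one argument or row to a line. apply_moves: Moves the arm, as the interface text tells. Its arguments: {"type":"object","properties":{"targets":{"type":"array","items":{"type":"object","properties":{"travel":{"type":"array","items":{"type":"number"}},"roll":{"type":"number"},"jaw":{"type":"number"}}}}},"required":["targets"]}

```bash
ls; mkdir -p pics; python3 - <<'E'
from plant import ctrl
import cv2
for n in("scene","top"):
    cv2.imwrite(f"pics/{n}0.png",ctrl.snapshot(n)[:,:,::-1]); c=ctrl.calibration(n); print(n,c["K"],c["extrinsics"])
print(ctrl.get_obs())
E
```

```text
pics
scene [[438.90148483   0.         318.98561952]
 [  0.         438.90148483 194.51919947]
 [  0.           0.           1.        ]] [[ 0.6296706  -0.58313077  0.51329664 -0.11812819]
 [-0.77686068 -0.4713193   0.41754713 -0.42911132]
 [-0.00155797 -0.66167713 -0.74978727  0.98142761]
 [ 0.          0.          0.          1.        ]]
top [[497.3541924    0.         320.48589187]
 [  0.         497.3541924  206.10967455]
 [  0.           0.           1.        ]] [[ 1.43098744e-02 -9.96464370e-01  8.27888060e-02  3.69656139e-01]
 [-9.99897085e-01 -1.41759673e-02  2.20507248e-03  8.09114349e-02]
 [-1.02366475e-03 -8.28118401e-02 -9.96564675e-01  1.71441272e+00]
 [ 0.00000000e+00  0.00000000e+00  0.00000000e+00  1.00000000e+00]]
{'clock': 0.1, 'joint_pos': array([ 8.48610520e+01,  2.05884346e+01,  6.39263696e-01, -1.72216210e-02,
       -7.01344055e+01, -1.65068754e+01]), 'qvel': array([ 0.00711724, -0.04699081,  0.14315689,  0.06899816,  0.05951419,
       -0.03472321]), 'tau': array([-1.46026614e-03, -5.84162235e+01,  2.93750203e+01,  7.01547191e+00,
        1.00804723e-02, -4.55676729e-05]), 'tool_pos': array([0.2488633 , 0.62702661, 0.24770733]), 'orientation': array([ 1.79915268e+02, -8.22577993e-03, -2.16516813e+01]), 'force': array([ 0.21625991,  0.23552251, -0.87832029]), 'moment': array([-0.0421197 ,  0.03298257,  0.03168513]), 'gripper_force': 0.0, 'opening': 0.08772414900169517}
```

View pics/scene0.png

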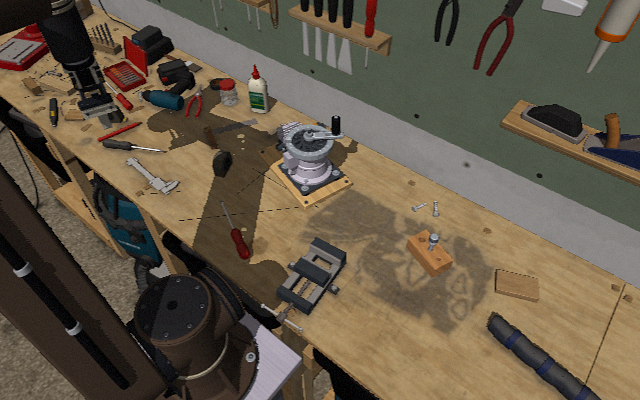

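View pics/top0.png

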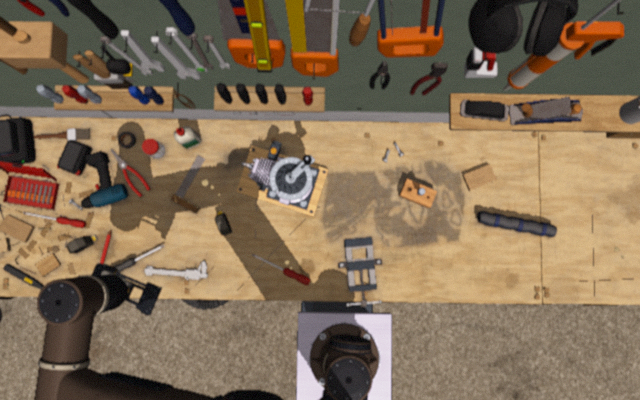

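The engine is at about (290,180) in the top view and (310,150) in the scene view. The pin block is at (418,190) and (430,250). I'll zoom in on both.

```bash
python3 - <<'E'
import cv2,numpy as np
s=cv2.imread("pics/scene0.png");t=cv2.imread("pics/top0.png")
f=lambda im,x,y:cv2.resize(im[y:y+75,x:x+100],(400,300),interpolation=cv2.INTER_CUBIC)
a=np.vstack([np.hstack([f(t,240,140),f(s,265,110)]),np.hstack([f(t,370,155),f(s,385,205)])])
cv2.imwrite("pics/z.png",a)
E
```

```text
(no output)
```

View pics/z.png

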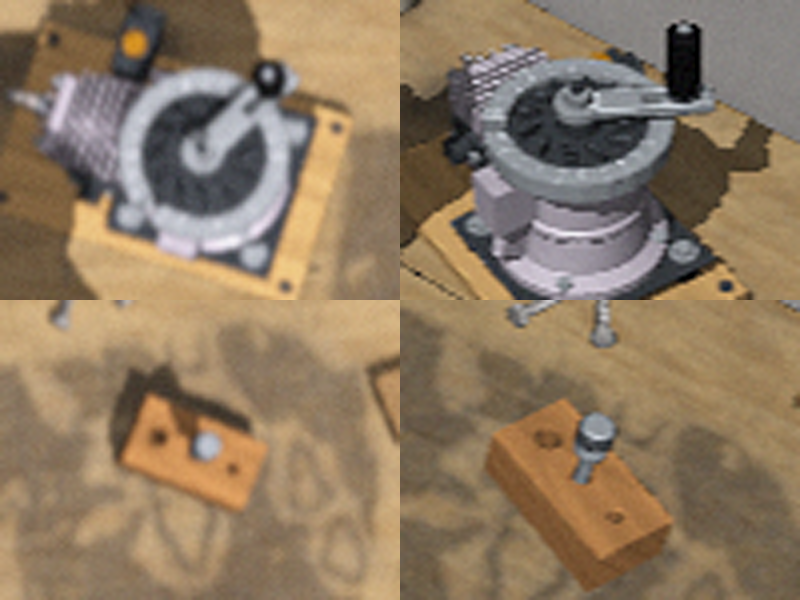

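The top-left zoom shows the rim centred near px (291,177), the grip at (307,159) and the boss at (284,202). The arm points about 20° clockwise past the notch-home position. In the lower crops the pin head is at (421.5,191.5) top and (434,239) scene. Next I measure these at subpixel level.

```bash
cat > h.py <<'E'
import numpy as np,cv2
from plant import ctrl
C={n:ctrl.calibration(n) for n in("scene","top")}
def ray(n,u,v):
    K,E=C[n]["K"],C[n]["extrinsics"]; d=E[:3,:3]@np.linalg.solve(K,[u,v,1]); return E[:3,3],d
def onz(n,u,v,z):
    o,d=ray(n,u,v); return o+d*(z-o[2])/d[2]
def proj(n,p):
    K,E=C[n]["K"],C[n]["extrinsics"]; q=K@(E[:3,:3].T@(np.asarray(p)-E[:3,3])); return q[:2]/q[2]
E
python3 - <<'E'
from h import *
np.set_printoptions(precision=4,suppress=True)
im={n:cv2.imread(f"pics/{n}0.png") for n in("scene","top")}
def comp(n,mask,box):
    x0,y0,x1,y1=box; m=np.zeros(mask.shape,np.uint8); m[y0:y1,x0:x1]=mask[y0:y1,x0:x1]
    k,l,s,c=cv2.connectedComponentsWithStats(m); i=1+np.argmax(s[1:,4]); return l==i,s[i],c[i]
# grip
for n,b in(("scene",(326,110,348,140)),("top",(298,150,318,168))):
    m=(im[n].max(2)<60).astype(np.uint8); mm,s,c=comp(n,m,b); print(n,"grip",s,c,[onz(n,*c,z) for z in(.2045,.23)])
# rim: bright grey
for n,b in(("scene",(280,118,340,165)),("top",(265,152,320,203))):
    h=cv2.cvtColor(im[n],cv2.COLOR_BGR2HSV); print(n)
    m=((h[:,:,1]<45)&(h[:,:,2]>110)).astype(np.uint8)
    for y in range(b[1],b[3],2): print(''.join('#' if v else '.' for v in m[y,b[0]:b[2]]),y)
# head of pin
for n,b in(("scene",(428,232,444,252)),("top",(414,186,430,196))):
    h=cv2.cvtColor(im[n],cv2.COLOR_BGR2HSV); m=(h[:,:,1]<80).astype(np.uint8); mm,s,c=comp(n,m,b); print(n,"pin",s,c,onz(n,*c,.096),onz(n,*c,.083))
# block
for n,b in(("scene",(400,220,460,280)),("top",(395,170,440,210))):
    h=cv2.cvtColor(im[n],cv2.COLOR_BGR2HSV); m=((h[:,:,1]>130)&(h[:,:,2]>120)).astype(np.uint8); mm,s,c=comp(n,m,b)
    r=cv2.minAreaRect(np.argwhere(mm)[:,::-1].astype(np.float32)); print(n,"blk",r,[onz(n,*q,.04) for q in cv2.boxPoints(r)])
E
```

```text
scene grip [331 116   9  20 144] [335.4583 125.7708] [array([0.6372, 0.1266, 0.2045]), array([0.6124, 0.1084, 0.23  ])]
top grip [303 156   8   8  34] [306.7059 159.9118] [array([0.6368, 0.1286, 0.2045]), array([0.6323, 0.1278, 0.23  ])]
scene
................................###################......... 118
....................................###############......... 120
...........########......................##########......... 122
.##.##.########.######.......#...............######......... 124
..########..##..##########################.......##......... 126
...##..###..#################################............... 128
...###..#############...............##.##########........... 130
....##...#######.........##....##..#################........ 132
....##########..........##.#####.#############.#####........ 134
....#########...........#####...############################ 136
...#########.............#############################...... 138
....#.#####...............######...............#######...... 140
....#.####.....................................######....... 142
......#####
[... 2276 characters left out ...]
n [428 232  12  19 126] [432.8571 240.1508] [ 0.5479 -0.2486  0.096 ] [ 0.5577 -0.2459  0.083 ]
top pin [418 188   8   7  46] [421.087 191.   ] [ 0.5584 -0.244   0.096 ] [ 0.5599 -0.2466  0.083 ]
scene blk ((427.78826904296875, 251.7529296875), (45.55540084838867, 27.98402976989746), 49.398704528808594) [array([ 0.5305, -0.1808,  0.04  ]), array([ 0.6174, -0.1936,  0.04  ]), array([ 0.5683, -0.3075,  0.04  ]), array([ 0.4881, -0.2919,  0.04  ])]
top blk ((417.7778625488281, 192.93185424804688), (32.85691833496094, 19.478557586669922), 22.2490234375) [array([ 0.5478, -0.1801,  0.04  ]), array([ 0.6096, -0.2051,  0.04  ]), array([ 0.5686, -0.308 ,  0.04  ]), array([ 0.507 , -0.2828,  0.04  ])]
```

```bash
python3 - <<'E'
from h import *
np.set_printoptions(precision=4,suppress=True)
im={n:cv2.imread(f"pics/{n}0.png") for n in("scene","top")}
# rim outer/inner edges by radial profile of world circle on plane z=.156: sample brightness along rays from a rough centre
for n in im:
    g=cv2.cvtColor(im[n],cv2.COLOR_BGR2GRAY).astype(np.float32); c0=np.array([.576,.169]) if 0 else onz("top",290.7,178,.156)[:2]
    for it in range(4):
        P=[]
        for a in np.radians(np.arange(0,360,4)):
            d=np.array([np.cos(a),np.sin(a)]); r=np.arange(.042,.058,.0005)
            px=np.array([proj(n,[*(c0+q*d),.156]) for q in r],np.float32)
            v=cv2.remap(g,px[None,:,0],px[None,:,1],cv2.INTER_LINEAR)[0]; v=cv2.GaussianBlur(v[None],(7,1),1.5)[0]
            gr=np.diff(v); i=np.argmax(gr)
            if gr[i]>4 and 0<i<len(gr)-1: P.append(c0+(r[i]+.00025)*d)
        P=np.array(P); A=np.c_[2*P,np.ones(len(P))]; w=np.ones(len(P))
        for _ in range(15):
            s=np.linalg.lstsq(A*w[:,None],(P**2).sum(1)*w,rcond=None)[0]; R=np.sqrt(s[2]+s[:2]@s[:2]); e=np.hypot(*(P-s[:2]).T)-R; w=1/(1+(e/.001)**2)
        c0=s[:2]
    print(n,c0,R,len(P),np.median(abs(e)))
    print("boss",onz(n,*{"scene":(287.3,159.5),"top":(284.4,201.5)}[n],.13))
# board corners by eye (top)
print([onz("top",240+(x+.5)/4-.5,140+(y+.5)/4-.5,.018) for x,y in((352,113),(283,297),(75,235))])
E
```

```text
scene [0.5903 0.1827] 0.04991804009388325 77 0.0006534621765218532
boss [0.5103 0.1955 0.13  ]
top [0.5865 0.1802] 0.04949792899003913 81 0.00030828236378320495
boss [0.5144 0.2001 0.13  ]
[array([0.6431, 0.062 , 0.018 ]), array([0.4835, 0.1188, 0.018 ]), array([0.5342, 0.2979, 0.018 ])]
```

Call:
{"name": "apply_moves", "arguments": {
  "targets": [
    {"travel": [0,0,-13],"roll": 6.6,"jaw": 87},
    {"travel": [0,0,-13],"roll": 6.6,"jaw": 87},
    {"travel": [0,0,-13],"roll": 6.6,"jaw": 87},
    {"travel": [0,0,-13],"roll": 6.6,"jaw": 87},
    {"travel": [35,2.5,0],"roll": 0,"jaw": 87},
    {"travel": [35,2.5,0],"roll": 0,"jaw": 87},
    {"travel": [35,2.5,0],"roll": 0,"jaw": 87},
    {"travel": [35,2.5,0],"roll": 0,"jaw": 87},
    {"travel": [35,2.5,0],"roll": 0,"jaw": 87},
    {"travel": [35,2.5,0],"roll": 0,"jaw": 87}
  ]
}}

```text
clock: 1.1
tool_pos: [0.3788, 0.4598, 0.3002]
orientation: [180.0, -0.0, -48.0]
force: [0.7, 1.4, 0.8]
opening: 0.0872
gripper_force: 0.0
```

Call:
{"name": "apply_moves", "arguments": {
  "targets": [
    {"travel": [42,3,0],"roll": 0,"jaw": 87},
    {"travel": [42,3,0],"roll": 0,"jaw": 87},
    {"travel": [42,3,0],"roll": 0,"jaw": 87},
    {"travel": [42,3,0],"roll": 0,"jaw": 87},
    {"travel": [42,3,0],"roll": 0,"jaw": 87},
    {"travel": [42,3,0],"roll": 0,"jaw": 87},
    {"travel": [42,3,0],"roll": 0,"jaw": 87},
    {"travel": [42,3,0],"roll": 0,"jaw": 87},
    {"travel": [42,3,0],"roll": 0,"jaw": 87},
    {"travel": [42,3,0],"roll": 0,"jaw": 87}
  ]
}}

```text
clock: 2.1
tool_pos: [0.6374, 0.1272, 0.3002]
orientation: [180.0, 0.0, -48.0]
force: [0.7, -0.2, 0.4]
opening: 0.0871
gripper_force: 0.0
```

Call:
{"name": "apply_moves", "arguments": {
  "targets": [
    {"travel": [0,0,23],"roll": 0,"jaw": 87},
    {"travel": [0,0,23],"roll": 0,"jaw": 87},
    {"travel": [0,0,23],"roll": 0,"jaw": 87},
    {"travel": [0,0,22],"roll": 0,"jaw": 87},
    {"travel": [0,0,0],"roll": 0,"jaw": 40},
    {"travel": [0,0,0],"roll": 0,"jaw": 40},
    {"travel": [0,0,0],"roll": 0,"jaw": 40},
    {"travel": [0,0,0],"roll": 0,"jaw": 40}
  ]
}}

```text
clock: 2.9
tool_pos: [0.6373, 0.1291, 0.211]
orientation: [-179.9, -0.0, -48.0]
force: [-0.1, -0.6, 0.2]
opening: 0.0604
gripper_force: 0.0
```

```bash
python3 - <<'E'
from h import *
s=ctrl.snapshot("scene");t=ctrl.snapshot("top")
f=lambda im,x,y:cv2.resize(im[y:y+75,x:x+100],(400,300),interpolation=cv2.INTER_CUBIC)
cv2.imwrite("pics/z1.png",np.hstack([f(t,255,125),f(s,280,75)])[:,:,::-1]); print(ctrl.get_obs())
E
```

```text
{'clock': 3.0, 'joint_pos': array([ 2.86102888e+01,  1.95863726e+01, -5.82269082e+00,  3.29326619e-03,
       -6.44959923e+01,  1.33474738e+01]), 'qvel': array([-0.00481841,  0.18222764, -0.37037861, -0.15478657,  0.15609706,
       -0.10793104]), 'tau': array([ 2.12591367e-03, -5.57381415e+01,  2.82592678e+01,  6.72121078e+00,
        5.31411893e-02,  6.12570466e-05]), 'tool_pos': array([0.63704585, 0.1289794 , 0.21063862]), 'orientation': array([-1.79908307e+02, -2.48127912e-02, -4.80408417e+01]), 'force': array([-0.25683524,  0.14442541, -0.60864024]), 'moment': array([-0.042659  ,  0.00278483,  0.00106205]), 'gripper_force': 0.0, 'opening': 0.05272134998767477}
```

View pics/z1.png

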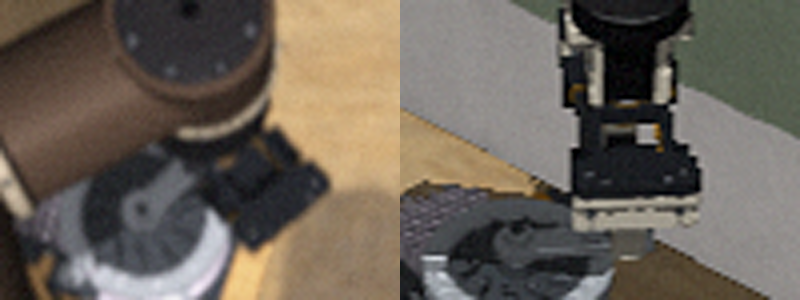

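The gripper straddles the grip, with its body at (312,165) in the top view and (345,125) in the scene view. I close it now.

Call:
{"name": "apply_moves", "arguments": {
  "targets": [
    {"travel": [0,0,0],"roll": 0,"jaw": 26},
    {"travel": [0,0,0],"roll": 0,"jaw": 26},
    {"travel": [0,0,0],"roll": 0,"jaw": 24},
    {"travel": [0,0,0],"roll": 0,"jaw": 20},
    {"travel": [0,0,0],"roll": 0,"jaw": 10},
    {"travel": [0,0,0],"roll": 0,"jaw": 10}
  ]
}}

```text
clock: 3.6
tool_pos: [0.6369, 0.1289, 0.2097]
orientation: [-180.0, -0.0, -48.0]
force: [1.4, -0.3, 1.8]
opening: 0.0254
gripper_force: 30.0
```

```bash
python3 - <<'E'
from h import *
for i in range(6):
    ctrl.snapshot("top"); o=ctrl.get_obs(); print(o["clock"],o["tool_pos"],o["force"],o["opening"],o["gripper_force"])
E
```

```text
3.65 [0.63687474 0.12886236 0.20970138] [1.38199807 0.87732981 1.07020593] 0.0251188722049121 30.00002771615982
3.7 [0.6368854  0.12883639 0.20973287] [0.46995772 0.56482729 1.18653095] 0.024892829953700985 29.999958872795105
3.75 [0.63687736 0.12886786 0.20971605] [-0.1020352   0.23110856  0.77854672] 0.025576965226520924 29.999971389770508
3.8 [0.63688751 0.1288242  0.20970653] [0.94435813 0.37012708 1.65139152] 0.02556772657143451 29.99994456768036
3.85 [0.6368877  0.12885044 0.20970726] [0.87430425 0.19321425 2.11301598] 0.025523345335644536 29.99999463558197
3.9 [0.6368824  0.12883106 0.20971334] [1.09695636 0.92138229 1.70494966] 0.025515490578112608 30.00002682209015
```

```bash
cat > plan.py <<'E'
import sys,json,os
from h import *
from scipy.optimize import least_squares
np.set_printoptions(precision=5,suppress=True)
step,n=float(sys.argv[1]),int(sys.argv[2]); bias=float(sys.argv[3]) if len(sys.argv)>3 else 0
o=ctrl.get_obs(); L=json.load(open("log.json")) if os.path.exists("log.json") else []
L.append([o["clock"],*o["tool_pos"][:2],*o["force"][:2]]); json.dump(L,open("log.json","w"))
A=np.array(L); q=A[:,1:3]+A[:,3:5]/40000
S=least_squares(lambda s:np.r_[(np.hypot(*(q-s[:2]).T)-s[2])/5e-5,(s[:2]-[.588,.1815])/.002,(s[2]-.0718)/.002],[.588,.1815,.0718])
c,r=S.x[:2],S.x[2]; sd=np.sqrt(np.diag(np.linalg.inv(S.jac.T@S.jac)))
p=o["tool_pos"][:2]; v=p-c; th=np.arctan2(v[1],v[0]); u=v/np.hypot(*v); t=np.array([u[1],-u[0]])
F=o["force"][:2]
print("c",c,"r",r,"sd",sd,"theta deg",np.degrees(th),"Frad %.1f Ftan %.1f Fz %.1f"%(F@u,F@t,o["force"][2]),"lean mm",np.hypot(*F)/40,"radial off mm",1e3*(np.hypot(*v)-r),"grip",o["opening"],o["gripper_force"],"z",o["tool_pos"][2])
yaw=np.radians(o["orientation"][2]); ex=np.array([np.cos(yaw),np.sin(yaw)]); ey=np.array([np.sin(yaw),-np.cos(yaw)])
acc=np.zeros(2); rows=[]; rc=r/np.cos(step/2)**.5+bias
for k in range(1,n+1):
    a=th-k*step; w=c+rc*np.array([np.cos(a),np.sin(a)])-p; w=1e3*np.array([w@ex,w@ey])
    d=np.round(w-acc,1); acc+=d; rows.append({"travel":[*map(float,d),0],"roll":0,"jaw":10})
print(json.dumps(rows))
E
python3 plan.py .05 3
```

```text
c [0.58802 0.18148] r 0.07182964973127881 sd [0.00175 0.00171 0.00141] theta deg -47.13540582806624 Frad 0.1 Ftan -1.4 Fz 1.7 lean mm 0.035814265454897826 radial off mm -0.0017624975999358528 grip 0.025515490578112608 30.00002682209015 z 0.20971334363003613
[{"travel": [-0.0, 3.6, 0], "roll": 0, "jaw": 10}, {"travel": [-0.2, 3.6, 0], "roll": 0, "jaw": 10}, {"travel": [-0.4, 3.5, 0], "roll": 0, "jaw": 10}]
```

Call:
{"name": "apply_moves", "arguments": {
  "targets": [
    {"travel": [0,3.6,0],"roll": 0,"jaw": 10},
    {"travel": [-0.2,3.6,0],"roll": 0,"jaw": 10},
    {"travel": [-0.4,3.5,0],"roll": 0,"jaw": 10},
    {"travel": [0,0,0],"roll": 0,"jaw": 10}
  ]
}}

```text
clock: 4.3
tool_pos: [0.6277, 0.1215, 0.2097]
orientation: [180.0, 0.0, -48.1]
force: [-0.8, 0.4, 2.9]
opening: 0.0257
gripper_force: 30.0
```

```bash
python3 plan.py .05 4
```

```text
c [0.58794 0.18141] r 0.07183418052784667 sd [0.00094 0.00114 0.00141] theta deg -56.42221536371636 Frad -0.8 Ftan 0.5 Fz 2.9 lean mm 0.022324606663124108 radial off mm 0.01948415610958376 grip 0.02565952033190755 30.00032812356949 z 0.20968302301343525
[{"travel": [-0.6, 3.5, 0], "roll": 0, "jaw": 10}, {"travel": [-0.8, 3.5, 0], "roll": 0, "jaw": 10}, {"travel": [-1.0, 3.5, 0], "roll": 0, "jaw": 10}, {"travel": [-1.1, 3.4, 0], "roll": 0, "jaw": 10}]
```

Call:
{"name": "apply_moves", "arguments": {
  "targets": [
    {"travel": [-0.6,3.5,0],"roll": 0,"jaw": 10},
    {"travel": [-0.8,3.5,0],"roll": 0,"jaw": 10},
    {"travel": [-1.0,3.5,0],"roll": 0,"jaw": 10},
    {"travel": [-1.1,3.4,0],"roll": 0,"jaw": 10},
    {"travel": [0,0,0],"roll": 0,"jaw": 10}
  ]
}}

```text
clock: 4.8
tool_pos: [0.615, 0.1149, 0.2097]
orientation: [180.0, 0.0, -48.1]
force: [-0.3, 0.0, 3.0]
opening: 0.0256
gripper_force: 30.0
```

```bash
python3 plan.py .06 6
```

```text
c [0.58815 0.18134] r 0.0716528885008393 sd [0.00073 0.00113 0.00131] theta deg -67.96886664958717 Frad -0.2 Ftan 0.3 Fz 3.0 lean mm 0.008709002192136052 radial off mm -0.0021761986789409216 grip 0.02564344061819998 30.000423789024353 z 0.209655952218489
[{"travel": [-1.6, 4.0, 0], "roll": 0, "jaw": 10}, {"travel": [-1.8, 3.9, 0], "roll": 0, "jaw": 10}, {"travel": [-2.0, 3.8, 0], "roll": 0, "jaw": 10}, {"travel": [-2.3, 3.6, 0], "roll": 0, "jaw": 10}, {"travel": [-2.5, 3.5, 0], "roll": 0, "jaw": 10}, {"travel": [-2.7, 3.4, 0], "roll": 0, "jaw": 10}]
```

Call:
{"name": "apply_moves", "arguments": {
  "targets": [
    {"travel": [-1.6,4.0,0],"roll": 0,"jaw": 10},
    {"travel": [-1.8,3.9,0],"roll": 0,"jaw": 10},
    {"travel": [-2.0,3.8,0],"roll": 0,"jaw": 10},
    {"travel": [-2.3,3.6,0],"roll": 0,"jaw": 10},
    {"travel": [-2.5,3.5,0],"roll": 0,"jaw": 10},
    {"travel": [-2.7,3.4,0],"roll": 0,"jaw": 10},
    {"travel": [0,0,0],"roll": 0,"jaw": 10}
  ]
}}

```text
clock: 5.5
tool_pos: [0.5895, 0.1097, 0.2096]
orientation: [179.9, 0.0, -48.0]
force: [-0.4, -4.0, 4.6]
opening: 0.0253
gripper_force: 30.0
```

```bash
python3 plan.py .08 6
```

```text
c [0.58766 0.18198] r 0.07244417473614574 sd [0.00029 0.00071 0.00073] theta deg -88.53231180136157 Frad 4.0 Ftan 0.5 Fz 4.6 lean mm 0.10073675134455724 radial off mm -0.09144049537364307 grip 0.025262921560675448 30.000776946544647 z 0.20962872640435176
[{"travel": [-3.8, 4.3, 0], "roll": 0, "jaw": 10}, {"travel": [-4.3, 4.0, 0], "roll": 0, "jaw": 10}, {"travel": [-4.6, 3.5, 0], "roll": 0, "jaw": 10}, {"travel": [-4.8, 3.2, 0], "roll": 0, "jaw": 10}, {"travel": [-5.1, 2.8, 0], "roll": 0, "jaw": 10}, {"travel": [-5.3, 2.4, 0], "roll": 0, "jaw": 10}]
```

Call:
{"name": "apply_moves", "arguments": {
  "targets": [
    {"travel": [-3.8,4.3,0],"roll": 0,"jaw": 10},
    {"travel": [-4.3,4.0,0],"roll": 0,"jaw": 10},
    {"travel": [-4.6,3.5,0],"roll": 0,"jaw": 10},
    {"travel": [-4.8,3.2,0],"roll": 0,"jaw": 10},
    {"travel": [-5.1,2.8,0],"roll": 0,"jaw": 10},
    {"travel": [-5.3,2.4,0],"roll": 0,"jaw": 10},
    {"travel": [0,0,0],"roll": 0,"jaw": 10}
  ]
}}

```text
clock: 6.2
tool_pos: [0.5553, 0.1171, 0.2096]
orientation: [179.9, 0.0, -48.0]
force: [-3.2, -3.9, 7.0]
opening: 0.0255
gripper_force: 30.0
```

```bash
python3 plan.py .08 5
```

```text
c [0.58743 0.18251] r 0.07300460610359923 sd [0.00007 0.00031 0.00028] theta deg -116.12765414492738 Frad 5.0 Ftan 1.2 Fz 7.0 lean mm 0.12736775324565386 radial off mm -0.11540999060644097 grip 0.025523445015130222 30.00180870294571 z 0.20957935087086807
[{"travel": [-5.4, 2.1, 0], "roll": 0, "jaw": 10}, {"travel": [-5.7, 1.5, 0], "roll": 0, "jaw": 10}, {"travel": [-5.7, 1.1, 0], "roll": 0, "jaw": 10}, {"travel": [-5.8, 0.6, 0], "roll": 0, "jaw": 10}, {"travel": [-5.9, 0.1, 0], "roll": 0, "jaw": 10}]
```

Call:
{"name": "apply_moves", "arguments": {
  "targets": [
    {"travel": [-5.4,2.1,-0.1],"roll": 0,"jaw": 10},
    {"travel": [-5.7,1.5,0],"roll": 0,"jaw": 10},
    {"travel": [-5.7,1.1,0],"roll": 0,"jaw": 10},
    {"travel": [-5.8,0.6,0],"roll": 0,"jaw": 10},
    {"travel": [-5.9,0.1,0],"roll": 0,"jaw": 10}
  ]
}}

```text
clock: 6.7
tool_pos: [0.5331, 0.1338, 0.2097]
orientation: [179.9, -0.1, -48.1]
force: [2.0, -8.9, 5.5]
opening: 0.0257
gripper_force: 30.0
```

```bash
python3 plan.py .08 5
```

```text
c [0.5874  0.18263] r 0.07311352491873957 sd [0.00004 0.00018 0.00016] theta deg -138.0272110327673 Frad 4.4 Ftan -7.9 Fz 5.5 lean mm 0.22731501953679797 radial off mm -0.10196185698224669 grip 0.025668561970309398 30.000879764556885 z 0.20965840914708722
[{"travel": [-5.8, -0.1, 0], "roll": 0, "jaw": 10}, {"travel": [-5.9, -0.7, 0], "roll": 0, "jaw": 10}, {"travel": [-5.7, -1.2, 0], "roll": 0, "jaw": 10}, {"travel": [-5.6, -1.6, 0], "roll": 0, "jaw": 10}, {"travel": [-5.5, -2.0, 0], "roll": 0, "jaw": 10}]
```

Call:
{"name": "apply_moves", "arguments": {
  "targets": [
    {"travel": [-5.8,-0.1,0],"roll": 0,"jaw": 10},
    {"travel": [-5.9,-0.7,0],"roll": 0,"jaw": 10},
    {"travel": [-5.7,-1.2,0],"roll": 0,"jaw": 10},
    {"travel": [-5.6,-1.6,0],"roll": 0,"jaw": 10},
    {"travel": [-5.5,-2.0,0],"roll": 0,"jaw": 10}
  ]
}}

```text
clock: 7.2
tool_pos: [0.5183, 0.1581, 0.2096]
orientation: [179.8, -0.1, -48.1]
force: [3.5, -10.8, 5.6]
opening: 0.0255
gripper_force: 30.0
```

```bash
python3 plan.py .08 5
```

```text
c [0.58738 0.18291] r 0.07336084759378624 sd [0.00004 0.00011 0.00009] theta deg -160.28192437676435 Frad 0.3 Ftan -11.3 Fz 5.6 lean mm 0.28316464917046935 radial off mm 0.03695683749928291 grip 0.025513116166968882 30.001522600650787 z 0.20964196343731528
[{"travel": [-5.3, -2.4, 0], "roll": 0, "jaw": 10}, {"travel": [-5.2, -2.9, 0], "roll": 0, "jaw": 10}, {"travel": [-4.9, -3.3, 0], "roll": 0, "jaw": 10}, {"travel": [-4.6, -3.6, 0], "roll": 0, "jaw": 10}, {"travel": [-4.3, -4.0, 0], "roll": 0, "jaw": 10}]
```

Call:
{"name": "apply_moves", "arguments": {
  "targets": [
    {"travel": [-5.3,-2.4,0],"roll": 0,"jaw": 10},
    {"travel": [-5.2,-2.9,0],"roll": 0,"jaw": 10},
    {"travel": [-4.9,-3.3,0],"roll": 0,"jaw": 10},
    {"travel": [-4.6,-3.6,0],"roll": 0,"jaw": 10},
    {"travel": [-4.3,-4.0,0],"roll": 0,"jaw": 10}
  ]
}}

```text
clock: 7.7
tool_pos: [0.514, 0.1875, 0.2096]
orientation: [179.8, -0.1, -48.1]
force: [1.6, -8.1, 5.6]
opening: 0.0254
gripper_force: 30.0
```

```bash
python3 plan.py .08 7
```

```text
c [0.58739 0.18298] r 0.073416324869262 sd [0.00004 0.00007 0.00006] theta deg 176.50519769372625 Frad -2.1 Ftan -8.0 Fz 5.6 lean mm 0.20749567665497032 radial off mm 0.07225391930988645 grip 0.02538601627657176 30.00155657529831 z 0.2096211818445271
[{"travel": [-3.9, -4.4, 0], "roll": 0, "jaw": 10}, {"travel": [-3.6, -4.6, 0], "roll": 0, "jaw": 10}, {"travel": [-3.2, -4.9, 0], "roll": 0, "jaw": 10}, {"travel": [-2.8, -5.2, 0], "roll": 0, "jaw": 10}, {"travel": [-2.4, -5.4, 0], "roll": 0, "jaw": 10}, {"travel": [-2.0, -5.5, 0], "roll": 0, "jaw": 10}, {"travel": [-1.5, -5.7, 0], "roll": 0, "jaw": 10}]
```

Good, converging. I continue over the top.

Call:
{"name": "apply_moves", "arguments": {
  "targets": [
    {"travel": [-3.9,-4.4,0],"roll": 0,"jaw": 10},
    {"travel": [-3.6,-4.6,0],"roll": 0,"jaw": 10},
    {"travel": [-3.2,-4.9,0],"roll": 0,"jaw": 10},
    {"travel": [-2.8,-5.2,0],"roll": 0,"jaw": 10},
    {"travel": [-2.4,-5.4,0],"roll": 0,"jaw": 10},
    {"travel": [-2.0,-5.5,0],"roll": 0,"jaw": 10},
    {"travel": [-1.5,-5.7,0],"roll": 0,"jaw": 10}
  ]
}}

```text
clock: 8.4
tool_pos: [0.5292, 0.228, 0.2097]
orientation: [-179.9, -0.0, -48.0]
force: [6.2, -2.3, -0.9]
opening: 0.0253
gripper_force: 30.0
```

```bash
python3 plan.py .08 10
```

```text
c [0.58739 0.18296] r 0.07340502339593 sd [0.00003 0.00004 0.00003] theta deg 142.25736678280964 Frad -6.3 Ftan 1.9 Fz -0.9 lean mm 0.16486698184659818 radial off mm 0.15116087533786904 grip 0.025284206748680225 29.999477863311768 z 0.20965035835796664
[{"travel": [-0.7, -5.8, 0], "roll": 0, "jaw": 10}, {"travel": [-0.3, -5.9, 0], "roll": 0, "jaw": 10}, {"travel": [0.1, -5.9, 0], "roll": 0, "jaw": 10}, {"travel": [0.6, -5.8, 0], "roll": 0, "jaw": 10}, {"travel": [1.0, -5.8, 0], "roll": 0, "jaw": 10}, {"travel": [1.5, -5.7, 0], "roll": 0, "jaw": 10}, {"travel": [2.0, -5.5, 0], "roll": 0, "jaw": 10}, {"travel": [2.4, -5.4, 0], "roll": 0, "jaw": 10}, {"travel": [2.8, -5.1, 0], "roll": 0, "jaw": 10}, {"travel": [3.2, -4.9, 0], "roll": 0, "jaw": 10}]
```

Call:
{"name": "apply_moves", "arguments": {
  "targets": [
    {"travel": [-0.7,-5.8,0],"roll": 0,"jaw": 10},
    {"travel": [-0.3,-5.9,0],"roll": 0,"jaw": 10},
    {"travel": [0.1,-5.9,0],"roll": 0,"jaw": 10},
    {"travel": [0.6,-5.8,0],"roll": 0,"jaw": 10},
    {"travel": [1.0,-5.8,0],"roll": 0,"jaw": 10},
    {"travel": [1.5,-5.7,0],"roll": 0,"jaw": 10},
    {"travel": [2.0,-5.5,0],"roll": 0,"jaw": 10},
    {"travel": [2.4,-5.4,0],"roll": 0,"jaw": 10},
    {"travel": [2.8,-5.1,0],"roll": 0,"jaw": 10},
    {"travel": [3.2,-4.9,0],"roll": 0,"jaw": 10}
  ]
}}

```text
clock: 9.4
tool_pos: [0.5788, 0.2554, 0.2096]
orientation: [-180.0, -0.0, -48.0]
force: [1.7, -3.7, 4.4]
opening: 0.0259
gripper_force: 30.0
```

```bash
python3 plan.py .09 10
```

```text
c [0.58726 0.18273] r 0.07322958730991723 sd [0.00003 0.00003 0.00002] theta deg 96.63533065237587 Frad -3.9 Ftan 1.3 Fz 4.4 lean mm 0.10267151359889255 radial off mm -0.10379057741534414 grip 0.025861940502694476 30.000557005405426 z 0.20960432467750909
[{"travel": [3.9, -5.3, 0], "roll": 0, "jaw": 10}, {"travel": [4.5, -4.8, 0], "roll": 0, "jaw": 10}, {"travel": [4.9, -4.4, 0], "roll": 0, "jaw": 10}, {"travel": [5.3, -3.9, 0], "roll": 0, "jaw": 10}, {"travel": [5.7, -3.5, 0], "roll": 0, "jaw": 10}, {"travel": [5.9, -2.9, 0], "roll": 0, "jaw": 10}, {"travel": [6.1, -2.4, 0], "roll": 0, "jaw": 10}, {"travel": [6.4, -1.8, 0], "roll": 0, "jaw": 10}, {"travel": [6.4, -1.2, 0], "roll": 0, "jaw": 10}, {"travel": [6.6, -0.7, 0], "roll": 0, "jaw": 10}]
```

Call:
{"name": "apply_moves", "arguments": {
  "targets": [
    {"travel": [3.9,-5.3,0],"roll": 0,"jaw": 10},
    {"travel": [4.5,-4.8,0],"roll": 0,"jaw": 10},
    {"travel": [4.9,-4.4,0],"roll": 0,"jaw": 10},
    {"travel": [5.3,-3.9,0],"roll": 0,"jaw": 10},
    {"travel": [5.7,-3.5,0],"roll": 0,"jaw": 10},
    {"travel": [5.9,-2.9,0],"roll": 0,"jaw": 10},
    {"travel": [6.1,-2.4,0],"roll": 0,"jaw": 10},
    {"travel": [6.4,-1.8,0],"roll": 0,"jaw": 10},
    {"travel": [6.4,-1.2,0],"roll": 0,"jaw": 10},
    {"travel": [6.6,-0.7,0],"roll": 0,"jaw": 10}
  ]
}}

```text
clock: 10.4
tool_pos: [0.6383, 0.2349, 0.2096]
orientation: [-180.0, 0.1, -48.0]
force: [-1.7, 0.2, 5.4]
opening: 0.0256
gripper_force: 30.0
```

```bash
python3 plan.py .1 10
```

```text
c [0.5872  0.18267] r 0.0731798632184322 sd [0.00002 0.00002 0.00002] theta deg 45.61018263056919 Frad -1.0 Ftan -1.3 Fz 5.4 lean mm 0.04215099715924271 radial off mm -0.11070073008369319 grip 0.025591131228348555 30.000815391540527 z 0.20963576321498686
[{"travel": [7.3, -0.3, 0], "roll": 0, "jaw": 10}, {"travel": [7.3, 0.7, 0], "roll": 0, "jaw": 10}, {"travel": [7.2, 1.3, 0], "roll": 0, "jaw": 10}, {"travel": [7.0, 2.1, 0], "roll": 0, "jaw": 10}, {"travel": [6.8, 2.8, 0], "roll": 0, "jaw": 10}, {"travel": [6.5, 3.4, 0], "roll": 0, "jaw": 10}, {"travel": [6.1, 4.0, 0], "roll": 0, "jaw": 10}, {"travel": [5.6, 4.7, 0], "roll": 0, "jaw": 10}, {"travel": [5.2, 5.2, 0], "roll": 0, "jaw": 10}, {"travel": [4.6, 5.6, 0], "roll": 0, "jaw": 10}]
```

Call:
{"name": "apply_moves", "arguments": {
  "targets": [
    {"travel": [7.2,-0.3,-0.1],"roll": 0,"jaw": 10},
    {"travel": [7.3,0.7,0],"roll": 0,"jaw": 10},
    {"travel": [7.2,1.3,0],"roll": 0,"jaw": 10},
    {"travel": [7.0,2.1,0],"roll": 0,"jaw": 10},
    {"travel": [6.8,2.8,0],"roll": 0,"jaw": 10},
    {"travel": [6.5,3.4,0],"roll": 0,"jaw": 10},
    {"travel": [6.1,4.0,0],"roll": 0,"jaw": 10},
    {"travel": [5.6,4.7,0],"roll": 0,"jaw": 10},
    {"travel": [5.2,5.2,0],"roll": 0,"jaw": 10},
    {"travel": [4.6,5.6,0],"roll": 0,"jaw": 10}
  ]
}}

```text
clock: 11.4
tool_pos: [0.6588, 0.1668, 0.2097]
orientation: [-180.0, 0.0, -48.1]
force: [-1.1, 1.8, 3.9]
opening: 0.0256
gripper_force: 30.0
```

```bash
python3 plan.py .1 10
```

```text
c [0.58723 0.18268] r 0.07319548689464493 sd [0.00002 0.00002 0.00002] theta deg -12.544079343273902 Frad -1.4 Ftan -1.5 Fz 3.9 lean mm 0.05141025742828518 radial off mm 0.14403715890493052 grip 0.025555189482455637 30.00072330236435 z 0.20968490643604393
[{"travel": [3.9, 6.2, 0], "roll": 0, "jaw": 10}, {"travel": [3.3, 6.6, 0], "roll": 0, "jaw": 10}, {"travel": [2.6, 6.8, 0], "roll": 0, "jaw": 10}, {"travel": [2.0, 7.0, 0], "roll": 0, "jaw": 10}, {"travel": [1.2, 7.2, 0], "roll": 0, "jaw": 10}, {"travel": [0.5, 7.4, 0], "roll": 0, "jaw": 10}, {"travel": [-0.2, 7.3, 0], "roll": 0, "jaw": 10}, {"travel": [-0.9, 7.2, 0], "roll": 0, "jaw": 10}, {"travel": [-1.7, 7.2, 0], "roll": 0, "jaw": 10}, {"travel": [-2.4, 6.9, 0], "roll": 0, "jaw": 10}]
```

Call:
{"name": "apply_moves", "arguments": {
  "targets": [
    {"travel": [3.9,6.2,0],"roll": 0,"jaw": 10},
    {"travel": [3.3,6.6,0],"roll": 0,"jaw": 10},
    {"travel": [2.6,6.8,0],"roll": 0,"jaw": 10},
    {"travel": [2.0,7.0,0],"roll": 0,"jaw": 10},
    {"travel": [1.2,7.2,0],"roll": 0,"jaw": 10},
    {"travel": [0.5,7.4,0],"roll": 0,"jaw": 10},
    {"travel": [-0.2,7.3,0],"roll": 0,"jaw": 10},
    {"travel": [-0.9,7.2,0],"roll": 0,"jaw": 10},
    {"travel": [-1.7,7.2,0],"roll": 0,"jaw": 10},
    {"travel": [-2.4,6.9,0],"roll": 0,"jaw": 10}
  ]
}}

```text
clock: 12.4
tool_pos: [0.6119, 0.1138, 0.2097]
orientation: [180.0, -0.0, -48.1]
force: [2.2, -2.4, 2.0]
opening: 0.0256
gripper_force: 30.0
```

```bash
python3 plan.py .1 10
```

```text
c [0.58723 0.18268] r 0.0731974214889072 sd [0.00002 0.00002 0.00002] theta deg -70.25609295855853 Frad 3.0 Ftan -1.3 Fz 2.0 lean mm 0.08231963675547078 radial off mm -0.0412893008945453 grip 0.025563720955314558 29.999810457229614 z 0.20970824243225653
[{"travel": [-3.0, 6.7, 0], "roll": 0, "jaw": 10}, {"travel": [-3.8, 6.3, 0], "roll": 0, "jaw": 10}, {"travel": [-4.3, 5.8, 0], "roll": 0, "jaw": 10}, {"travel": [-5.0, 5.5, 0], "roll": 0, "jaw": 10}, {"travel": [-5.4, 4.9, 0], "roll": 0, "jaw": 10}, {"travel": [-5.9, 4.3, 0], "roll": 0, "jaw": 10}, {"travel": [-6.3, 3.7, 0], "roll": 0, "jaw": 10}, {"travel": [-6.6, 3.1, 0], "roll": 0, "jaw": 10}, {"travel": [-7.0, 2.4, 0], "roll": 0, "jaw": 10}, {"travel": [-7.1, 1.7, 0], "roll": 0, "jaw": 10}]
```

Call:
{"name": "apply_moves", "arguments": {
  "targets": [
    {"travel": [-3.0,6.7,0],"roll": 0,"jaw": 10},
    {"travel": [-3.8,6.3,0],"roll": 0,"jaw": 10},
    {"travel": [-4.3,5.8,0],"roll": 0,"jaw": 10},
    {"travel": [-5.0,5.5,0],"roll": 0,"jaw": 10},
    {"travel": [-5.4,4.9,0],"roll": 0,"jaw": 10},
    {"travel": [-5.9,4.3,0],"roll": 0,"jaw": 10},
    {"travel": [-6.3,3.7,0],"roll": 0,"jaw": 10},
    {"travel": [-6.6,3.1,0],"roll": 0,"jaw": 10},
    {"travel": [-7.0,2.4,0],"roll": 0,"jaw": 10},
    {"travel": [-7.1,1.7,0],"roll": 0,"jaw": 10}
  ]
}}

```text
clock: 13.4
tool_pos: [0.5423, 0.1251, 0.2097]
orientation: [179.9, -0.0, -48.0]
force: [1.1, -5.4, 1.3]
opening: 0.0254
gripper_force: 30.0
```

```bash
python3 plan.py .08 6
```

```text
c [0.58723 0.18268] r 0.07319628397806223 sd [0.00002 0.00002 0.00002] theta deg -127.9800706448856 Frad 3.5 Ftan -4.2 Fz 1.3 lean mm 0.13719322712839319 radial off mm -0.11542461546837357 grip 0.025449968403929497 30.000007152557373 z 0.20970576899054652
[{"travel": [-5.8, 0.9, 0], "roll": 0, "jaw": 10}, {"travel": [-5.8, 0.4, 0], "roll": 0, "jaw": 10}, {"travel": [-5.9, -0.2, 0], "roll": 0, "jaw": 10}, {"travel": [-5.8, -0.6, 0], "roll": 0, "jaw": 10}, {"travel": [-5.8, -1.1, 0], "roll": 0, "jaw": 10}, {"travel": [-5.6, -1.5, 0], "roll": 0, "jaw": 10}]
```

Call:
{"name": "apply_moves", "arguments": {
  "targets": [
    {"travel": [-5.8,0.9,0],"roll": 0,"jaw": 10},
    {"travel": [-5.8,0.4,0],"roll": 0,"jaw": 10},
    {"travel": [-5.9,-0.2,0],"roll": 0,"jaw": 10},
    {"travel": [-5.8,-0.6,0],"roll": 0,"jaw": 10},
    {"travel": [-5.8,-1.1,0],"roll": 0,"jaw": 10},
    {"travel": [-5.6,-1.5,0],"roll": 0,"jaw": 10}
  ]
}}

```text
clock: 14.0
tool_pos: [0.521, 0.1514, 0.2097]
orientation: [179.9, -0.1, -48.0]
force: [3.7, -10.2, 1.6]
opening: 0.0253
gripper_force: 30.0
```

```bash
python3 plan.py .08 7
```

```text
c [0.58722 0.18268] r 0.07319900648683118 sd [0.00002 0.00002 0.00002] theta deg -154.70680344380642 Frad 1.0 Ftan -10.8 Fz 1.6 lean mm 0.2705797340967816 radial off mm 0.02784033563410504 grip 0.02529940286563766 30.000573098659515 z 0.20971516387070716
[{"travel": [-5.5, -1.9, 0], "roll": 0, "jaw": 10}, {"travel": [-5.4, -2.3, 0], "roll": 0, "jaw": 10}, {"travel": [-5.2, -2.8, 0], "roll": 0, "jaw": 10}, {"travel": [-4.9, -3.2, 0], "roll": 0, "jaw": 10}, {"travel": [-4.7, -3.5, 0], "roll": 0, "jaw": 10}, {"travel": [-4.3, -3.9, 0], "roll": 0, "jaw": 10}, {"travel": [-4.1, -4.3, 0], "roll": 0, "jaw": 10}]
```

Call:
{"name": "apply_moves", "arguments": {
  "targets": [
    {"travel": [-5.5,-1.9,0],"roll": 0,"jaw": 10},
    {"travel": [-5.4,-2.3,0],"roll": 0,"jaw": 10},
    {"travel": [-5.2,-2.8,0],"roll": 0,"jaw": 10},
    {"travel": [-4.9,-3.2,0],"roll": 0,"jaw": 10},
    {"travel": [-4.7,-3.5,0],"roll": 0,"jaw": 10},
    {"travel": [-4.3,-3.9,0],"roll": 0,"jaw": 10},
    {"travel": [-4.1,-4.3,0],"roll": 0,"jaw": 10}
  ]
}}

```text
clock: 14.7
tool_pos: [0.5143, 0.1917, 0.2097]
orientation: [179.9, -0.0, -48.0]
force: [2.6, -7.5, 2.2]
opening: 0.0253
gripper_force: 30.0
```

```bash
python3 plan.py .08 9
```

```text
c [0.58721 0.18269] r 0.07320955473964867 sd [0.00002 0.00002 0.00001] theta deg 172.92655837118602 Frad -3.5 Ftan -7.2 Fz 2.2 lean mm 0.198689316837092 radial off mm 0.2274672012458484 grip 0.025319625642361298 30.000880658626556 z 0.2096692213335479
[{"travel": [-3.5, -4.7, 0], "roll": 0, "jaw": 10}, {"travel": [-3.3, -4.9, 0], "roll": 0, "jaw": 10}, {"travel": [-2.9, -5.1, 0], "roll": 0, "jaw": 10}, {"travel": [-2.4, -5.3, 0], "roll": 0, "jaw": 10}, {"travel": [-2.1, -5.5, 0], "roll": 0, "jaw": 10}, {"travel": [-1.6, -5.6, 0], "roll": 0, "jaw": 10}, {"travel": [-1.1, -5.7, 0], "roll": 0, "jaw": 10}, {"travel": [-0.7, -5.9, 0], "roll": 0, "jaw": 10}, {"travel": [-0.2, -5.8, 0], "roll": 0, "jaw": 10}]
```

Call:
{"name": "apply_moves", "arguments": {
  "targets": [
    {"travel": [-3.5,-4.7,0],"roll": 0,"jaw": 10},
    {"travel": [-3.3,-4.9,0],"roll": 0,"jaw": 10},
    {"travel": [-2.9,-5.1,0],"roll": 0,"jaw": 10},
    {"travel": [-2.4,-5.3,0],"roll": 0,"jaw": 10},
    {"travel": [-2.1,-5.5,0],"roll": 0,"jaw": 10},
    {"travel": [-1.6,-5.6,0],"roll": 0,"jaw": 10},
    {"travel": [-1.1,-5.7,0],"roll": 0,"jaw": 10},
    {"travel": [-0.7,-5.9,0],"roll": 0,"jaw": 10},
    {"travel": [-0.2,-5.8,0],"roll": 0,"jaw": 10}
  ]
}}

```text
clock: 15.6
tool_pos: [0.5401, 0.2389, 0.2097]
orientation: [-179.9, -0.0, -48.0]
force: [5.7, 0.8, -4.5]
opening: 0.0255
gripper_force: 30.0
```

```bash
python3 plan.py .09 10
```

```text
c [0.5872 0.1827] r 0.073217519925172 sd [0.00002 0.00002 0.00001] theta deg 129.96108532133186 Frad -3.1 Ftan 4.9 Fz -4.5 lean mm 0.1440251096760294 radial off mm 0.14898978792947382 grip 0.025531245193536008 29.998299479484558 z 0.20971015622354242
[{"travel": [0.6, -6.6, 0], "roll": 0, "jaw": 10}, {"travel": [1.2, -6.5, 0], "roll": 0, "jaw": 10}, {"travel": [1.6, -6.3, 0], "roll": 0, "jaw": 10}, {"travel": [2.3, -6.2, 0], "roll": 0, "jaw": 10}, {"travel": [2.8, -6.0, 0], "roll": 0, "jaw": 10}, {"travel": [3.3, -5.7, 0], "roll": 0, "jaw": 10}, {"travel": [3.9, -5.3, 0], "roll": 0, "jaw": 10}, {"travel": [4.3, -5.0, 0], "roll": 0, "jaw": 10}, {"travel": [4.7, -4.6, 0], "roll": 0, "jaw": 10}, {"travel": [5.1, -4.2, 0], "roll": 0, "jaw": 10}]
```

Call:
{"name": "apply_moves", "arguments": {
  "targets": [
    {"travel": [0.6,-6.6,0],"roll": 0,"jaw": 10},
    {"travel": [1.2,-6.5,0],"roll": 0,"jaw": 10},
    {"travel": [1.6,-6.3,0],"roll": 0,"jaw": 10},
    {"travel": [2.3,-6.2,0],"roll": 0,"jaw": 10},
    {"travel": [2.8,-6.0,0],"roll": 0,"jaw": 10},
    {"travel": [3.3,-5.7,0],"roll": 0,"jaw": 10},
    {"travel": [3.9,-5.3,0],"roll": 0,"jaw": 10},
    {"travel": [4.3,-5.0,0],"roll": 0,"jaw": 10},
    {"travel": [4.7,-4.6,0],"roll": 0,"jaw": 10},
    {"travel": [5.1,-4.2,0],"roll": 0,"jaw": 10}
  ]
}}

```text
clock: 16.6
tool_pos: [0.6012, 0.254, 0.2097]
orientation: [-180.0, 0.0, -48.0]
force: [-0.3, 3.7, 0.4]
opening: 0.0257
gripper_force: 30.0
```

```bash
python3 plan.py .1 10; python3 - <<'E'
from h import *
for f in ("scene0","top0"):
    n=f[:-1]; im=cv2.imread(f"pics/{f}.png"); h=cv2.cvtColor(im,cv2.COLOR_BGR2HSV)
    # board dark steel plate / board corners: subpixel tape through plywood mask
    x0,y0,x1,y1={"scene":(262,140,360,212),"top":(235,140,335,222)}[n]
    z=cv2.resize(im[y0:y1,x0:x1],None,fx=4,fy=4,interpolation=cv2.INTER_CUBIC); cv2.imwrite(f"pics/b_{n}.png",z)
a=cv2.imread("pics/b_scene.png");b=cv2.imread("pics/b_top.png")
H=max(a.shape[0],b.shape[0]); pad=lambda q:cv2.copyMakeBorder(q,0,H-q.shape[0],0,0,0)
cv2.imwrite("pics/b.png",np.hstack([pad(a),pad(b)])); print(a.shape,b.shape)
E
```

```text
c [0.58717 0.18264] r 0.07317614990491618 sd [0.00002 0.00002 0.00001] theta deg 78.86150412710005 Frad 3.5 Ftan -1.0 Fz 0.4 lean mm 0.09167116133389416 radial off mm -0.41693976321137416 grip 0.025693011944882393 29.999864101409912 z 0.20974609178644887
[{"travel": [5.8, -4.5, 0], "roll": 0, "jaw": 10}, {"travel": [6.4, -3.4, 0], "roll": 0, "jaw": 10}, {"travel": [6.8, -2.8, 0], "roll": 0, "jaw": 10}, {"travel": [7.0, -2.2, 0], "roll": 0, "jaw": 10}, {"travel": [7.2, -1.4, 0], "roll": 0, "jaw": 10}, {"travel": [7.3, -0.7, 0], "roll": 0, "jaw": 10}, {"travel": [7.3, 0.1, 0], "roll": 0, "jaw": 10}, {"travel": [7.3, 0.8, 0], "roll": 0, "jaw": 10}, {"travel": [7.1, 1.4, 0], "roll": 0, "jaw": 10}, {"travel": [7.0, 2.3, 0], "roll": 0, "jaw": 10}]
(288, 392, 3) (328, 400, 3)
```

View pics/b.png

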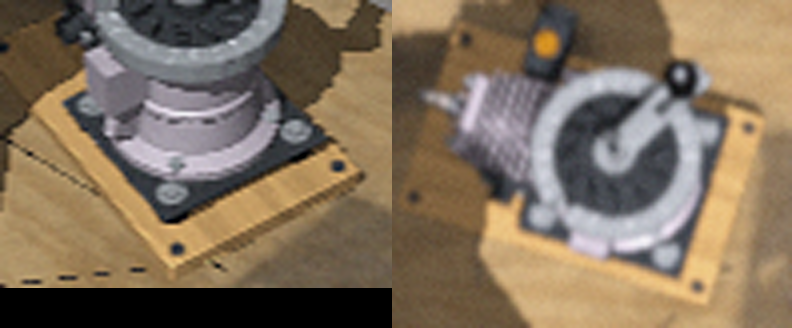

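Board screws in the top view (zoom coordinates minus 392) are at (72,40), (21,197), (356,128) and (306,287). In the scene view they are at (338,167) and (177,248). I use these to get the engine's yaw.

```bash
sed -i 's#/5e-5,#/5e-5*.8**np.arange(len(q))[::-1],#; s/,1815\])\/.002/&/' plan.py; python3 - <<'E'
from h import *
im=cv2.imread("pics/top0.png"); g=cv2.cvtColor(im,cv2.COLOR_BGR2GRAY).astype(float)
def ref(g,x,y,R=2):
    xi,yi=int(round(x)),int(round(y)); w=g[yi-R:yi+R+1,xi-R:xi+R+1]; w=np.clip(np.median(w)-8-w,0,None)
    Y,X=np.mgrid[yi-R:yi+R+1,xi-R:xi+R+1]; return (X*w).sum()/w.sum(),(Y*w).sum()/w.sum()
P=[]
for x,y in((72,40),(21,197),(356,128),(306,287)):
    q=ref(g,235+(x+.5)/4-.5,140+(y+.5)/4-.5); P.append(onz("top",*q,.018)[:2]); print(q,P[-1])
P=np.array(P); a=lambda v:np.degrees(np.arctan2(v[1],v[0]))
print("x:",a(P[0]-P[1]),a(P[2]-P[3]),"y-90:",a(P[0]-P[2])-90,a(P[1]-P[3])-90)
s=cv2.cvtColor(cv2.imread("pics/scene0.png"),cv2.COLOR_BGR2GRAY).astype(float)
Q=[onz("scene",*ref(s,262+(x+.5)/4-.5,140+(y+.5)/4-.5),.018)[:2] for x,y in((338,167),(177,248))]; print("scene x",a(Q[0]-Q[1]),Q, "boxes from top",P[2:])
E
python3 - <<'E'
E
sed -i '$a\ ' plan.py; python3 plan.py .1 10 -0.0001
```

```text
(np.float64(253.1290322580645), np.float64(149.5225806451613)) [0.70347991 0.32022048]
(np.float64(240.02727272727273), np.float64(188.76363636363635)) [0.56640571 0.36171907]
(np.float64(323.72151898734177), np.float64(171.50632911392404)) [0.63026347 0.07523798]
(np.float64(310.88856304985336), np.float64(211.15542521994135)) [0.49280414 0.11723507]
x: -16.84345130685779 -16.989156246019387 y-90: -16.639510191390883 -16.754349048307603
scene x -16.5301221897808 [array([0.63441133, 0.07802859]), array([0.49569509, 0.11919755])] boxes from top [[0.63026347 0.07523798]
 [0.49280414 0.11723507]]
c [0.58691 0.18254] r 0.07304705991102493 sd [0.00007 0.00006 0.00005] theta deg 78.66989737726539 Frad 3.5 Ftan -1.0 Fz 0.4 lean mm 0.09167116133389416 radial off mm -0.13636123059891647 grip 0.025693011944882393 29.999864101409912 z 0.20974609178644887
[{"travel": [6.0, -4.1, 0], "roll": 0, "jaw": 10}, {"travel": [6.4, -3.5, 0], "roll": 0, "jaw": 10}, {"travel": [6.8, -2.7, 0], "roll": 0, "jaw": 10}, {"travel": [7.0, -2.1, 0], "roll": 0, "jaw": 10}, {"travel": [7.1, -1.4, 0], "roll": 0, "jaw": 10}, {"travel": [7.3, -0.7, 0], "roll": 0, "jaw": 10}, {"travel": [7.3, 0.1, 0], "roll": 0, "jaw": 10}, {"travel": [7.3, 0.8, 0], "roll": 0, "jaw": 10}, {"travel": [7.1, 1.5, 0], "roll": 0, "jaw": 10}, {"travel": [6.9, 2.2, 0], "roll": 0, "jaw": 10}]
```

Call:
{"name": "apply_moves", "arguments": {
  "targets": [
    {"travel": [6.0,-4.1,0],"roll": 0,"jaw": 10},
    {"travel": [6.4,-3.5,0],"roll": 0,"jaw": 10},
    {"travel": [6.8,-2.7,0],"roll": 0,"jaw": 10},
    {"travel": [7.0,-2.1,0],"roll": 0,"jaw": 10},
    {"travel": [7.1,-1.4,0],"roll": 0,"jaw": 10},
    {"travel": [7.3,-0.7,0],"roll": 0,"jaw": 10},
    {"travel": [7.3,0.1,0],"roll": 0,"jaw": 10},
    {"travel": [7.3,0.8,0],"roll": 0,"jaw": 10},
    {"travel": [7.1,1.5,0],"roll": 0,"jaw": 10},
    {"travel": [6.9,2.2,0],"roll": 0,"jaw": 10}
  ]
}}

```text
clock: 17.6
tool_pos: [0.6555, 0.2081, 0.2098]
orientation: [-180.0, -0.0, -48.1]
force: [3.0, 2.8, -1.3]
opening: 0.0255
gripper_force: 30.0
```

```bash
python3 plan.py .083 8
```

```text
c [0.58706 0.18245] r 0.0731456112683419 sd [0.00005 0.00006 0.00005] theta deg 20.507137944474263 Frad 3.7 Ftan -1.6 Fz -1.3 lean mm 0.10135733758895522 radial off mm -0.05137998433109303 grip 0.025497573634039514 30.00023066997528 z 0.20979016580909812
[{"travel": [5.6, 2.4, 0], "roll": 0, "jaw": 10}, {"travel": [5.3, 2.9, 0], "roll": 0, "jaw": 10}, {"travel": [5.1, 3.3, 0], "roll": 0, "jaw": 10}, {"travel": [4.8, 3.8, 0], "roll": 0, "jaw": 10}, {"travel": [4.4, 4.1, 0], "roll": 0, "jaw": 10}, {"travel": [4.1, 4.5, 0], "roll": 0, "jaw": 10}, {"travel": [3.7, 4.8, 0], "roll": 0, "jaw": 10}, {"travel": [3.3, 5.1, 0], "roll": 0, "jaw": 10}]
```

Call:
{"name": "apply_moves", "arguments": {
  "targets": [
    {"travel": [5.6,2.4,0],"roll": 0,"jaw": 10},
    {"travel": [5.3,2.9,0],"roll": 0,"jaw": 10},
    {"travel": [5.1,3.3,0],"roll": 0,"jaw": 10},
    {"travel": [4.8,3.8,0],"roll": 0,"jaw": 10},
    {"travel": [4.4,4.1,0],"roll": 0,"jaw": 10},
    {"travel": [4.1,4.5,0],"roll": 0,"jaw": 10},
    {"travel": [3.7,4.8,0],"roll": 0,"jaw": 10},
    {"travel": [2.7,4.2,0],"roll": 0,"jaw": 10},
    {"travel": [0,0,0],"roll": 0,"jaw": 10},
    {"travel": [0,0,0],"roll": 0,"jaw": 10}
  ]
}}

```text
clock: 18.6
tool_pos: [0.6565, 0.16, 0.2098]
orientation: [179.9, -0.1, -48.1]
force: [5.1, -3.0, -2.0]
opening: 0.0254
gripper_force: 30.0
```

```bash
python3 plan.py .01 1; python3 - <<'E'
from h import *
s=ctrl.snapshot("scene");t=ctrl.snapshot("top")
f=lambda im,x,y:cv2.resize(im[y:y+60,x:x+66],(396,360),interpolation=cv2.INTER_CUBIC)
cv2.imwrite("pics/z2.png",np.hstack([f(t,258,152),f(s,276,115)])[:,:,::-1])
E
```

```text
c [0.58705 0.18247] r 0.0731290148292112 sd [0.00005 0.00006 0.00004] theta deg -17.909093494277013 Frad 5.8 Ftan 1.3 Fz -2.0 lean mm 0.14843441773169025 radial off mm -0.15609409250889883 grip 0.025393846743803475 29.999207854270935 z 0.20977547496952964
[{"travel": [0.5, 0.6, 0], "roll": 0, "jaw": 10}]
```

View pics/z2.png

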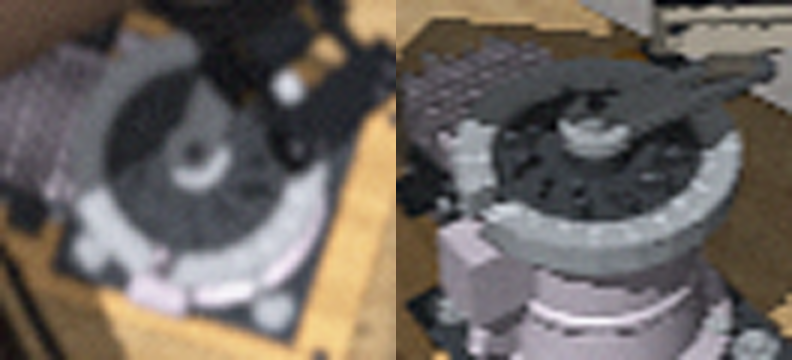

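The notch shows as a dark gap near zoom (490,205) in the scene view and (160,262) in the top view, right over the boss. The wheel is about 1.1° past, so I ease it back, release and lift.

Call:
{"name": "apply_moves", "arguments": {
  "targets": [
    {"travel": [-0.3,-0.7,0],"roll": 0,"jaw": 10},
    {"travel": [-0.3,-0.7,0],"roll": 0,"jaw": 10},
    {"travel": [0,0,0],"roll": 0,"jaw": 10},
    {"travel": [0,0,0],"roll": 0,"jaw": 10}
  ]
}}

```text
clock: 19.1
tool_pos: [0.6571, 0.1622, 0.2097]
orientation: [179.9, -0.1, -48.1]
force: [5.0, -3.3, -2.5]
opening: 0.0255
gripper_force: 30.0
```

```bash
python3 plan.py .01 1
```

```text
c [0.58704 0.18248] r 0.07312273670194826 sd [0.00006 0.00007 0.00005] theta deg -16.09935829365001 Frad 5.8 Ftan 1.7 Fz -2.5 lean mm 0.15030869104078678 radial off mm -0.15514764668358993 grip 0.025496813422253402 29.99897450208664 z 0.20973395606379944
[{"travel": [0.5, 0.5, 0], "roll": 0, "jaw": 10}]
```

Call:
{"name": "apply_moves", "arguments": {
  "targets": [
    {"travel": [0.4,0.5,0],"roll": 0,"jaw": 10},
    {"travel": [0,0,0],"roll": 0,"jaw": 10},
    {"travel": [0,0,0],"roll": 0,"jaw": 60},
    {"travel": [0,0,0],"roll": 0,"jaw": 60},
    {"travel": [0,0,0],"roll": 0,"jaw": 60},
    {"travel": [0,0,0],"roll": 0,"jaw": 60},
    {"travel": [0,0,-20],"roll": 0,"jaw": 60},
    {"travel": [0,0,-25],"roll": 0,"jaw": 60},
    {"travel": [0,0,-25],"roll": 0,"jaw": 60}
  ]
}}

```text
clock: 20.0
tool_pos: [0.6564, 0.1629, 0.2803]
orientation: [179.9, 0.0, -48.0]
force: [0.3, 0.1, 0.2]
opening: 0.0599
gripper_force: 0.0
```

```bash
python3 - <<'E'
from h import *
o=ctrl.get_obs(); print(o["clock"],o["tool_pos"],o["orientation"],o["joint_pos"],o["force"])
# pin head: triangulate from start images: head top disc
for n,uv in(("scene",(432.86,240.15)),("top",(421.09,191.))): print(ray(n,*uv))
o1,d1=ray("scene",432.86,240.15);o2,d2=ray("top",421.09,191.)
s=np.linalg.lstsq(np.c_[d1,-d2],o2-o1,rcond=None)[0]; print(o1+s[0]*d1,o2+s[1]*d2)
# block hole centre via block rect in top
im=cv2.imread("pics/top0.png"); print(onz("top",417.78,192.93,.04),onz("scene",427.8,251.75,.03))
s=cv2.imread("pics/scene0.png")[226:262,408:462]; t=cv2.imread("pics/top0.png")[174:210,394:448]
cv2.imwrite("pics/z3.png",np.hstack([cv2.resize(q,(396,264),interpolation=cv2.INTER_CUBIC) for q in(t,s)]))
E
```

```text
20.0 [0.65642889 0.16289296 0.28031171] [ 1.79936016e+02  1.59302733e-02 -4.80337176e+01] [ 3.04092661e+01  1.97780912e+01  3.67978032e+00 -2.90130275e-03
 -7.39675678e+01  1.15578281e+01] [0.26155118 0.14485397 0.22990973]
(array([-0.11812819, -0.42911132,  0.98142761]), array([ 0.61604094,  0.16698702, -0.81898337]))
(array([0.36965614, 0.08091143, 1.71441272]), array([ 0.11595608, -0.19962204, -0.99425591]))
[ 0.55918904 -0.24551445  0.08098169] [ 0.56011025 -0.24696129  0.08137962]
[ 0.55820411 -0.24405233  0.04      ] [ 0.55680286 -0.24315286  0.03      ]
```

View pics/z3.png

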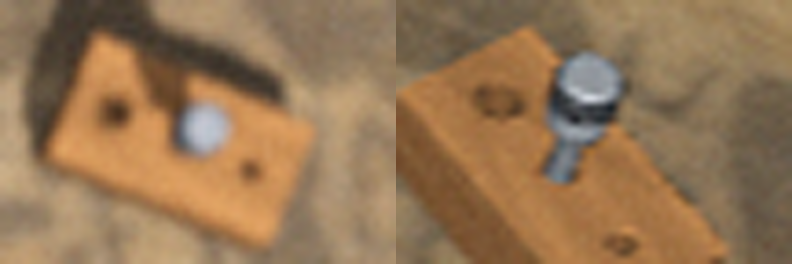

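The scene crop shows the pin head's top disc at px (433.9,235.9). In the top view it is at (421.4,191.2). I move over to it now.

Call:
{"name": "apply_moves", "arguments": {
  "targets": [
    {"travel": [0,0,-5],"roll": -7.8,"jaw": 60},
    {"travel": [0,0,-5],"roll": -7.8,"jaw": 60},
    {"travel": [0,0,0],"roll": -7.8,"jaw": 60},
    {"travel": [0,0,0],"roll": -7.9,"jaw": 60},
    {"travel": [2.5,42,0],"roll": 0,"jaw": 60},
    {"travel": [2.5,42,0],"roll": 0,"jaw": 60},
    {"travel": [2.5,42,0],"roll": 0,"jaw": 60},
    {"travel": [2.5,42,0],"roll": 0,"jaw": 60},
    {"travel": [2.5,42,0],"roll": 0,"jaw": 60},
    {"travel": [2.5,42,0],"roll": 0,"jaw": 60}
  ]
}}

```text
clock: 21.0
tool_pos: [0.5977, -0.0841, 0.29]
orientation: [-180.0, -0.0, -16.7]
force: [1.8, 0.1, 0.1]
opening: 0.0599
gripper_force: 0.0
```

```bash
python3 - <<'E'
from h import *
print(onz("scene",433.9,235.9,.096),onz("top",421.4,191.2,.096))
s=ctrl.snapshot("scene");t=ctrl.snapshot("top"); cv2.imwrite("pics/s3.png",s[:,:,::-1]);cv2.imwrite("pics/t3.png",t[:,:,::-1])
f=lambda im,x,y,w,h:cv2.resize(im[y:y+h,x:x+w],(396,300),interpolation=cv2.INTER_CUBIC)
cv2.imwrite("pics/z4.png",np.hstack([f(t,258,152,66,50),f(s,275,108,66,50)])[:,:,::-1])
E
```

```text
[ 0.56091941 -0.24418669  0.096     ] [ 0.55776097 -0.24503851  0.096     ]
```

View pics/z4.png

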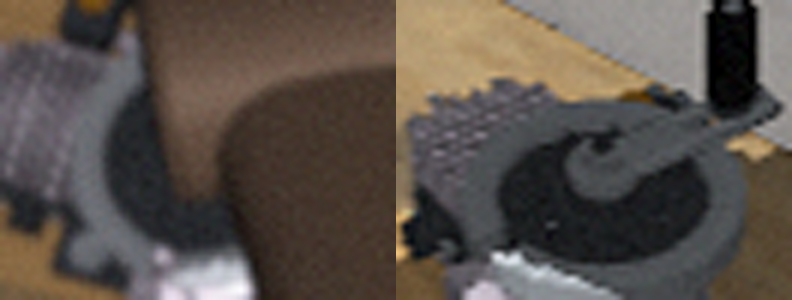

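The arm hides part of the engine, but the scene view still shows the notch side at zoom (488,240) and the grip at (732,60). I average the two views for the pin and go there.

Call:
{"name": "apply_moves", "arguments": {
  "targets": [
    {"travel": [2.4,41.2,0],"roll": 0,"jaw": 60},
    {"travel": [2.4,41.2,0],"roll": 0,"jaw": 60},
    {"travel": [2.4,41.2,0],"roll": 0,"jaw": 60},
    {"travel": [2.3,41.2,0],"roll": 0,"jaw": 60},
    {"travel": [0,0,45],"roll": 0,"jaw": 60},
    {"travel": [0,0,45],"roll": 0,"jaw": 60},
    {"travel": [0,0,45],"roll": 0,"jaw": 60},
    {"travel": [0,0,40],"roll": 0,"jaw": 60},
    {"travel": [0,0,27],"roll": 0,"jaw": 60},
    {"travel": [0,0,0],"roll": 0,"jaw": 60}
  ]
}}

```text
clock: 22.1
tool_pos: [0.5574, -0.2424, 0.0837]
orientation: [180.0, 0.4, -16.8]
force: [-0.1, -0.1, 0.4]
opening: 0.06
gripper_force: 0.0
```

Call:
{"name": "apply_moves", "arguments": {
  "targets": [
    {"travel": [0,0,0],"roll": 0,"jaw": 30},
    {"travel": [0,0,0],"roll": 0,"jaw": 30},
    {"travel": [0,0,0],"roll": 0,"jaw": 30},
    {"travel": [0,0,0],"roll": 0,"jaw": 30},
    {"travel": [0,0,0],"roll": 0,"jaw": 24},
    {"travel": [0,0,0],"roll": 0,"jaw": 10},
    {"travel": [0,0,0],"roll": 0,"jaw": 10},
    {"travel": [0,0,0],"roll": 0,"jaw": 10}
  ]
}}

```text
clock: 22.9
tool_pos: [0.5605, -0.2433, 0.0882]
orientation: [180.0, -0.0, -16.7]
force: [-0.3, -0.6, 4.2]
opening: 0.0215
gripper_force: 30.0
```

Call:
{"name": "apply_moves", "arguments": {
  "targets": [
    {"travel": [0,0,-10],"roll": 0,"jaw": 10},
    {"travel": [0,0,-20],"roll": 0,"jaw": 10},
    {"travel": [0,0,-30],"roll": 0,"jaw": 10},
    {"travel": [0,0,-40],"roll": 0,"jaw": 10},
    {"travel": [0,0,-45],"roll": 0,"jaw": 10},
    {"travel": [0,0,-45],"roll": 0,"jaw": 10},
    {"travel": [0,0,0],"roll": 0,"jaw": 10}
  ]
}}

```text
clock: 23.6
tool_pos: [0.5627, -0.2443, 0.2857]
orientation: [-180.0, -0.7, -16.7]
force: [0.1, -0.4, -0.9]
opening: 0.0213
gripper_force: 30.0
```

```bash
python3 - <<'E'
from h import *
o=ctrl.get_obs(); print(o["clock"],o["tool_pos"],o["orientation"],o["opening"],o["force"])
y=np.radians(o["orientation"][2]); ex=np.array([np.cos(y),np.sin(y)]); ey=np.array([np.sin(y),-np.cos(y)])
d=np.array([.5314,.1985])-o["tool_pos"][:2]; print(1e3*d@ex,1e3*d@ey)
E
```

```text
23.6 [ 0.56270838 -0.2442874   0.28573286] [-179.99543919   -0.65871989  -16.70882493] 0.021329444120831622 [ 0.14610759 -0.36024043 -0.88250226]
-157.2914199914705 -415.09071429206864
```

Call:
{"name": "apply_moves", "arguments": {
  "targets": [
    {"travel": [-16,-42,0],"roll": 0,"jaw": 10},
    {"travel": [-16,-42,0],"roll": 0,"jaw": 10},
    {"travel": [-16,-42,0],"roll": 0,"jaw": 10},
    {"travel": [-16,-42,0],"roll": 0,"jaw": 10},
    {"travel": [-16,-42,0],"roll": 0,"jaw": 10},
    {"travel": [-16,-42,0],"roll": 0,"jaw": 10},
    {"travel": [-16,-42,0],"roll": 0,"jaw": 10},
    {"travel": [-16,-42,0],"roll": 0,"jaw": 10},
    {"travel": [-16,-42,0],"roll": 0,"jaw": 10},
    {"travel": [-13,-37,0],"roll": 0,"jaw": 10}
  ]
}}

```text
clock: 24.6
tool_pos: [0.5285, 0.2014, 0.278]
orientation: [-180.0, 0.0, -16.7]
force: [0.1, -0.4, -1.2]
opening: 0.0213
gripper_force: 30.0
```

Call:
{"name": "apply_moves", "arguments": {
  "targets": [
    {"travel": [0,0,15],"roll": 0,"jaw": 10},
    {"travel": [0,0,5],"roll": 0,"jaw": 10},
    {"travel": [0,0,0],"roll": 0,"jaw": 10},
    {"travel": [0,0,0],"roll": 0,"jaw": 10},
    {"travel": [0,0,0],"roll": 0,"jaw": 10}
  ]
}}

```text
clock: 25.1
tool_pos: [0.5298, 0.1987, 0.2585]
orientation: [-180.0, -0.0, -16.8]
force: [0.3, 0.1, -1.1]
opening: 0.0211
gripper_force: 30.0
```

```bash
python3 - <<'E'
from h import *
o=ctrl.get_obs(); p=o["tool_pos"]; print(o["clock"],p,o["orientation"],o["opening"],o["force"])
s=ctrl.snapshot("scene"); cv2.imwrite("pics/s5.png",s[:,:,::-1])
tip=p-[0,0,.080]; c=np.array([.5879,.1815]); u=-np.array([np.cos(np.radians(-16.75)),np.sin(np.radians(-16.75))])
x,y,w,h=262,92,60,66; k=9
z=cv2.resize(s[y:y+h,x:x+w],None,fx=k,fy=k,interpolation=cv2.INTER_CUBIC)[:,:,::-1].copy()
print("tip px",proj("scene",tip),"hole at rim top",proj("scene",[*(c+.059*u),.156]),"bias",proj("scene",[*(c+.059*u+[.0018,.0013]),.156]))
for q,col in((tip,(0,0,255)),([*(c+.059*u),.156],(0,255,0)),([*(c+.067*u),.156],(0,255,0)),([*(c+.050*u),.156],(0,255,0))):
    uv=(proj("scene",np.asarray(q)+[.0018,.0013,0])-[x,y]+.5)*k; cv2.circle(z,tuple(int(v) for v in uv),3,col,-1)
cv2.imwrite("pics/z5.png",z)
E
```

```text
25.1 [0.5297508  0.19873226 0.25852077] [-1.79960389e+02 -3.78014513e-02 -1.68099664e+01] 0.02110673903822616 [ 0.26445345  0.14247428 -1.14260205]
tip px [290.17862978 142.27581573] hole at rim top [291.05001423 148.11112763] bias [291.12829336 147.56701941]
```

View pics/z5.png

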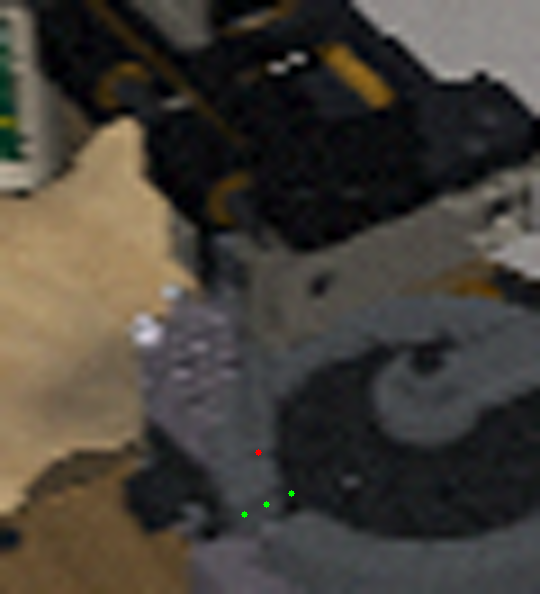

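The picture shows the dark gripper above the rim. The pin shank is in shadow around zoom x 215–265, with the predicted tip at (257,452) and the predicted notch line at (245–290, 495–515). I check grey levels numerically.

```bash
python3 - <<'E'
from h import *
g=cv2.cvtColor(cv2.imread("pics/s5.png"),cv2.COLOR_BGR2GRAY)
print("     ",*range(279,304))
for y in range(116,160): print(y,*["%3d"%v for v in g[y,279:304]])
E
```

```text
279 280 281 282 283 284 285 286 287 288 289 290 291 292 293 294 295 296 297 298 299 300 301 302 303
116 149 124  87  57  12   7  21  40  35  25  32  23  14   0   8   9  20  11  18  13  11  17  10  18   3
117 152 118  72  88  65   4   9   5  18  31  30  21  36  28  10  13  12  17  13   7   6  10   7  32  63
118 153 129  86  74  54  14  25  65  71  66  56  31  46  50  23  14   9  11  18   2   5  23  68  79  76
119 151 127  80  66  53  15  24  47  60  65  68  55  39  57  54  23   9   4  25  42  65  80  77  76  77
120 144 123  90  65  50  12  17  37  38  62  71  70  77  72  72  59  57  68  78  79  77  78  72  76  77
121 142 148 130  85  53  28  10  37  44  32  49  66  72  69  66  66  77  80  78  80  77  77  75  70  77
122 137 145 149 130  74  19  21  33  38  33  46  67  69  66  74  77  77  73  57  50  65  75  76  76  77
123 139 144 136 132 114  40  29  50  48  31  41  71  65  71  74  78  77  53  21  46  69  73  73  76  77
124 134 166 147  85  85  66  45  55  75  54  53  70  66  65  72  76  79  51  29  67  77  77  76  74  76
125 134 127 101  79  83  70  62  67  67  59  57  69  65  67  76 
[... 2875 characters left out ...]
  87  83  86  84  79  75  64  63  64  61  70  71  75  74  74  74  75  72  74
154  73  69  70  70  71  80  87  83  86  84  73  66  64  57  64  62  62  68  68  69  71  74  71  76  76
155  80  73  68  69  66  70  82  85  84  83  85  85  70  64  63  65  63  65  62  70  66  66  69  75  69
156  80  77  70  69  63  65  70  80  85  83  84  82  85  82  75  62  61  60  65  65  66  67  60  63  66
157  80  76  79  72  63  64  69  73  86  85  90  84  81  79  80  71  73  61  62  66  70  61  67  69  68
158  77  80  80  76  72  63  63  62  70  79  86  82  79  73  78  75  74  76  70  67  68  62  66  65  68
159  75  80  76  77  71  63  70  65  64  73  79  76  74  77  74  73  78  77  79  73  76  70  73  69  68
```

Call:
{"name": "apply_moves", "arguments": {
  "targets": [
    {"travel": [2.2,-0.3,0],"roll": 0,"jaw": 10},
    {"travel": [0,0,9],"roll": 0,"jaw": 10},
    {"travel": [0,0,9],"roll": 0,"jaw": 10},
    {"travel": [0,0,2],"roll": 0,"jaw": 10},
    {"travel": [0,0,0],"roll": 0,"jaw": 10},
    {"travel": [0,0,0],"roll": 0,"jaw": 10}
  ]
}}

```text
clock: 25.75
tool_pos: [0.5317, 0.1991, 0.2377]
orientation: [180.0, -0.0, -16.7]
force: [-0.2, 0.3, -0.1]
opening: 0.0215
gripper_force: 30.0
```

Call:
{"name": "apply_moves", "arguments": {
  "targets": [
    {"travel": [0,0,1],"roll": 0,"jaw": 10},
    {"travel": [0,0,1],"roll": 0,"jaw": 10},
    {"travel": [0,0,1],"roll": 0,"jaw": 10},
    {"travel": [0,0,0],"roll": 0,"jaw": 10}
  ]
}}

```text
clock: 26.15
tool_pos: [0.5315, 0.199, 0.2347]
orientation: [180.0, 0.0, -16.7]
force: [-0.3, -0.4, -0.8]
opening: 0.0214
gripper_force: 30.0
```

Call:
{"name": "apply_moves", "arguments": {
  "targets": [
    {"travel": [0,0,1],"roll": 0,"jaw": 10},
    {"travel": [0,0,1],"roll": 0,"jaw": 10},
    {"travel": [0,0,1],"roll": 0,"jaw": 10},
    {"travel": [0,0,0],"roll": 0,"jaw": 10}
  ]
}}

```text
clock: 26.55
tool_pos: [0.5315, 0.199, 0.2316]
orientation: [180.0, 0.0, -16.7]
force: [0.3, 0.5, -1.5]
opening: 0.0207
gripper_force: 30.0
```

Call:
{"name": "apply_moves", "arguments": {
  "targets": [
    {"travel": [0,0,1],"roll": 0,"jaw": 10},
    {"travel": [0,0,1],"roll": 0,"jaw": 10},
    {"travel": [0,0,1],"roll": 0,"jaw": 10},
    {"travel": [0,0,0],"roll": 0,"jaw": 10}
  ]
}}

```text
clock: 26.95
tool_pos: [0.5315, 0.199, 0.2286]
orientation: [180.0, 0.0, -16.7]
force: [0.2, 0.8, -1.4]
opening: 0.021
gripper_force: 30.0
```

Call:
{"name": "apply_moves", "arguments": {
  "targets": [
    {"travel": [0,0,1.5],"roll": 0,"jaw": 10},
    {"travel": [0,0,1.5],"roll": 0,"jaw": 10},
    {"travel": [0,0,1.5],"roll": 0,"jaw": 10},
    {"travel": [0,0,1.5],"roll": 0,"jaw": 10},
    {"travel": [0,0,1.5],"roll": 0,"jaw": 10},
    {"travel": [0,0,1.5],"roll": 0,"jaw": 10},
    {"travel": [0,0,0],"roll": 0,"jaw": 10}
  ]
}}

```text
clock: 27.65
tool_pos: [0.5315, 0.199, 0.2195]
orientation: [180.0, 0.0, -16.7]
force: [-0.0, 0.0, -0.4]
opening: 0.0211
gripper_force: 30.0
```

Call:
{"name": "apply_moves", "arguments": {
  "targets": [
    {"travel": [0,0,1],"roll": 0,"jaw": 10},
    {"travel": [0,0,1],"roll": 0,"jaw": 10},
    {"travel": [0,0,1],"roll": 0,"jaw": 10},
    {"travel": [0,0,1],"roll": 0,"jaw": 10},
    {"travel": [0,0,0],"roll": 0,"jaw": 10}
  ]
}}

```text
clock: 28.15
tool_pos: [0.5315, 0.199, 0.2156]
orientation: [180.0, 0.0, -16.7]
force: [0.0, 0.4, -0.6]
opening: 0.0211
gripper_force: 30.0
```

Call:
{"name": "apply_moves", "arguments": {
  "targets": [
    {"travel": [0,0,1],"roll": 0,"jaw": 10},
    {"travel": [0,0,1],"roll": 0,"jaw": 10},
    {"travel": [0,0,1],"roll": 0,"jaw": 10},
    {"travel": [0,0,0],"roll": 0,"jaw": 10}
  ]
}}

```text
clock: 28.55
tool_pos: [0.5315, 0.199, 0.2126]
orientation: [180.0, 0.0, -16.8]
force: [0.3, -0.4, -0.3]
opening: 0.0213
gripper_force: 30.0
```

Call:
{"name": "apply_moves", "arguments": {
  "targets": [
    {"travel": [0,0,1],"roll": 0,"jaw": 10},
    {"travel": [0,0,1],"roll": 0,"jaw": 10},
    {"travel": [0,0,1],"roll": 0,"jaw": 10},
    {"travel": [0,0,0],"roll": 0,"jaw": 10}
  ]
}}

```text
clock: 28.95
tool_pos: [0.5315, 0.199, 0.2096]
orientation: [180.0, 0.0, -16.7]
force: [0.5, 0.8, -0.4]
opening: 0.0216
gripper_force: 30.0
```

Call:
{"name": "apply_moves", "arguments": {
  "targets": [
    {"travel": [0,0,1.5],"roll": 0,"jaw": 10},
    {"travel": [0,0,1.5],"roll": 0,"jaw": 10},
    {"travel": [0,0,1.5],"roll": 0,"jaw": 10},
    {"travel": [0,0,1.5],"roll": 0,"jaw": 10},
    {"travel": [0,0,1],"roll": 0,"jaw": 10},
    {"travel": [0,0,1],"roll": 0,"jaw": 10},
    {"travel": [0,0,0],"roll": 0,"jaw": 10}
  ]
}}

```text
clock: 29.65
tool_pos: [0.5315, 0.199, 0.2016]
orientation: [180.0, 0.0, -16.7]
force: [-0.4, 0.3, -0.4]
opening: 0.0214
gripper_force: 30.0
```

Call:
{"name": "apply_moves", "arguments": {
  "targets": [
    {"travel": [0,0,1.5],"roll": 0,"jaw": 10},
    {"travel": [0,0,1.5],"roll": 0,"jaw": 10},
    {"travel": [0,0,1.5],"roll": 0,"jaw": 10},
    {"travel": [0,0,1.5],"roll": 0,"jaw": 10},
    {"travel": [0,0,1.5],"roll": 0,"jaw": 10},
    {"travel": [0,0,1.5],"roll": 0,"jaw": 10},
    {"travel": [0,0,1.5],"roll": 0,"jaw": 10},
    {"travel": [0,0,1],"roll": 0,"jaw": 10},
    {"travel": [0,0,0],"roll": 0,"jaw": 10}
  ]
}}

```text
clock: 30.55
tool_pos: [0.5315, 0.199, 0.1901]
orientation: [180.0, 0.0, -16.8]
force: [0.1, -0.3, -1.2]
opening: 0.0214
gripper_force: 30.0
```

Tip about 25 mm deep with no load. A few more half-millimetre steps down to bottom.

Call:
{"name": "apply_moves", "arguments": {
  "targets": [
    {"travel": [0,0,0.6],"roll": 0,"jaw": 10},
    {"travel": [0,0,0.6],"roll": 0,"jaw": 10},
    {"travel": [0,0,0.6],"roll": 0,"jaw": 10},
    {"travel": [0,0,0.5],"roll": 0,"jaw": 10},
    {"travel": [0,0,0],"roll": 0,"jaw": 10}
  ]
}}

```text
clock: 31.05
tool_pos: [0.5316, 0.199, 0.1879]
orientation: [180.0, 0.0, -16.7]
force: [0.4, 0.7, -0.5]
opening: 0.0211
gripper_force: 30.0
```

Call:
{"name": "apply_moves", "arguments": {
  "targets": [
    {"travel": [0,0,0.3],"roll": 0,"jaw": 10},
    {"travel": [0,0,0.3],"roll": 0,"jaw": 10},
    {"travel": [0,0,0.2],"roll": 0,"jaw": 10},
    {"travel": [0,0,0],"roll": 0,"jaw": 10}
  ]
}}

```text
clock: 31.45
tool_pos: [0.5317, 0.1991, 0.1873]
orientation: [-180.0, -0.0, -16.7]
force: [0.7, -0.2, 0.9]
opening: 0.0215
gripper_force: 30.0
```

Practically home. I release slowly so the pin drops the last fraction, then lift clear.

Call:
{"name": "apply_moves", "arguments": {
  "targets": [
    {"travel": [0,0,0],"roll": 0,"jaw": 30},
    {"travel": [0,0,0],"roll": 0,"jaw": 45},
    {"travel": [0,0,0],"roll": 0,"jaw": 55},
    {"travel": [0,0,0],"roll": 0,"jaw": 55},
    {"travel": [0,0,0],"roll": 0,"jaw": 55},
    {"travel": [0,0,-10],"roll": 0,"jaw": 55},
    {"travel": [0,0,-30],"roll": 0,"jaw": 55},
    {"travel": [0,0,-40],"roll": 0,"jaw": 55},
    {"travel": [0,0,-40],"roll": 0,"jaw": 55},
    {"travel": [0,0,0],"roll": 0,"jaw": 55}
  ]
}}

```text
clock: 32.45
tool_pos: [0.534, 0.2, 0.3144]
orientation: [-179.6, -0.4, -16.7]
force: [-0.3, -1.0, 0.0]
opening: 0.0552
gripper_force: 0.0
```

Call:
{"name": "apply_moves", "arguments": {
  "targets": [
    {"travel": [0,40,-20],"roll": 0,"jaw": 55},
    {"travel": [0,45,0],"roll": 0,"jaw": 55},
    {"travel": [0,45,0],"roll": 0,"jaw": 55},
    {"travel": [0,45,0],"roll": 0,"jaw": 55},
    {"travel": [0,45,0],"roll": 0,"jaw": 55},
    {"travel": [0,45,0],"roll": 0,"jaw": 55},
    {"travel": [0,0,0],"roll": 0,"jaw": 55}
  ]
}}

```text
clock: 33.15
tool_pos: [0.4535, -0.0583, 0.3283]
orientation: [-180.0, -0.1, -17.0]
force: [1.3, 0.1, 0.2]
opening: 0.0548
gripper_force: 0.0
```

```bash
python3 - <<'E'
from h import *
s=ctrl.snapshot("scene");t=ctrl.snapshot("top"); o=ctrl.get_obs(); print(o["clock"],o["tool_pos"],o["force"])
f=lambda im,x,y:cv2.resize(im[y:y+70,x:x+77],(396,360),interpolation=cv2.INTER_CUBIC)
cv2.imwrite("pics/z6.png",np.hstack([f(t,255,147),f(s,270,100)])[:,:,::-1])
E
```

```text
33.25 [ 0.4549977  -0.05564218  0.32800768] [0.17364282 0.90319426 0.3963216 ]
```

View pics/z6.png

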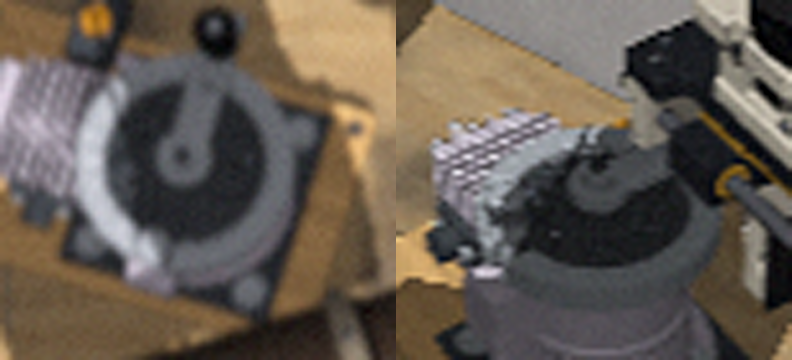

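The top view shows something bright at zoom (152,243), but no pin head is obvious in the scene view. I check the expected head position numerically against the earlier frames.

```bash
python3 - <<'E'
from h import *
s=ctrl.snapshot("scene");t=ctrl.snapshot("top")
for z in(.156,.169,.195): print(z,proj("scene",[.5333,.1998,z]),proj("top",[.5296,.1972,z]))
for n,im,(x0,x1,y0,y1) in(("scene",s,(278,302,130,160)),("top",t,(276,294,185,206))):
    g=cv2.cvtColor(im,cv2.COLOR_RGB2GRAY); print(n,*range(x0,x1))
    for y in range(y0,y1): print(y,*["%3d"%v for v in g[y,x0:x1]])
o=ctrl.get_obs(); print(o["clock"],o["opening"],o["gripper_force"],proj("scene",o["tool_pos"]),proj("top",o["tool_pos"]))
E
```

```text
0.156 [291.15238226 147.54913048] [284.80324948 195.95918127]
0.169 [290.92007906 144.03939799] [284.50143506 195.52990026]
0.195 [290.44402352 136.84695472] [283.88244928 194.64949556]
scene 278 279 280 281 282 283 284 285 286 287 288 289 290 291 292 293 294 295 296 297 298 299 300 301
130 207 203 128 109 119 213 215 126 114 118 211 218 143 148 162 163 163 158 157 160 159 152 131 104
131 112 112 136 182 153  98 111 138 198 168 102 122 146 160 174 172 169 169 159 141  87  84  99  83
132 142 148 115  92  78 110 159 119  93  78  94 150 164 162 160 157 156 151 111  75  56  43  49  58
133 141 101 114 219 221 131 109 113 192 204 166 166 163 160 158 163 134  88  58  58  62  57  48  25
134 158 113 130 130 109 129 198 186 115 133 157 178 173 166 171 149  83  54  55  50  48  49  39  36
135 123  94 135 151 166 135  97 111 131 153 155 157 165 130  96  70  35  40  58  59  58  55  39  22
136 111 117 139 130 109  74 112 158 143 141 148 159 169 169 123  68  55  52  61  50  36  49  36  27
137 113 118 148 137 108 148 133  98 137 149 156 163 168 125  72  74  64  75  78  44  21  27  26  30
138  86 128 
[... 3245 characters left out ...]
07 109
198  32  37  44 111 181 195 173 155 148 132  98  85  94 105 106 102 108 104
199  50  44  48 118 186 186 164 137 127 121 103  95 101  94  97  99  98  98
200  74  70  69 114 157 157 137 124 119 118 112 111  98  84  83  92  94  90
201 103  91  81  97 122 124 116 117 115 123 122 117 106  80  80  88  96 101
202 111 105 106 102 107 102 101 108 104 116 123 118 105  72  72  76  80  75
203 102 104 106 105 100  96  95  95  93 108 112 105  91  65  53  50  54  52
204  96  99  98 106 105 100  99  99  97 102 100  92  79  65  59  53  49  44
205  89  84  93 103  97 101 102 103 101  99 100  89  90  85  81  79  67  65
33.35 0.05464188123624945 0.0 [352.13243439 157.93119967] [369.86972201 217.29645971]
```

The numbers match the prediction: the half-lit head is centred near (284,195) in the top view and spans columns 286–295, rows 135–148, in the scene view. So the pin is in and seated at full depth. Handing in.

```bash
python3 -c "
from plant import ctrl
print(ctrl.close_job())"
```

```text
the job is handed in; nothing more can be done
None
```

I turned the flywheel over compression twice, stopped it with the notch over the hole, slid the pin home without measurable resistance and handed the job in at about 33 s; no verdict came back, and I didn't re-check the tape measure, screwdriver or bolts.

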